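# Fit and latch the retaining bar of a bench mixer

## Robot

A 7-joint arm with a two-finger parallel gripper is mounted at the origin on the work surface. World frame = base frame: x ahead of the robot, y to its left, z up, the work surface at z = 0. Lengths are in m, angles in rad, forces in N, time in s.
With the tool pointing down it reaches from about 0.4 to 0.875 m from the base axis. Payload 6.5 kg.
Tool frame: the origin (TCP) lies midway between the tips of the shut fingers; the grasp point (between the pads) lies 19 mm behind it (robot.grasp_offset is the distance from the TCP to the grasp point, in m); z points along the fingers, y is the line along which they close (so a half turn about z gives the same grasp; the last joint's range is limited). The gripper opens to 85 mm and grips with 20 to 120 N. Pads are 22 mm wide; open, the fingers measure 114 mm over their backs; the gripper's body (76 mm by 85 mm) begins 54 mm behind the grasp point. The pads swing forward as they close: fully open they stand 13 mm farther back than shut.
Start: joints at [-1.201, 0.536, -0.004, 1.538, 0.003, 1.067, -0.071], TCP at [0.274, 0.589, 0.209] pointing down, gripper open.
Joint ranges: [-2.7, 2.7], [-0.37, 2.16], [-1.27, 1.26], [0.24, 2.4], [-1.31, 4.45], [0.19, 1.91], [-2.76, 2.76]. Speed limits (rad/s): [2.39, 2.39, 3.14, 3.14, 3.14, 3.14, 3.14].

## Interface

Orientations are given as a rotation vector (axis times angle).
In Python, from bench import robot gives the robot as it stands.
- The arm moves only by the tool drive_tool, never from a script. Its argument "targets" is a list of rows, each an object of numbers: "x", "y", "z": the shift along the tool's x, y, z in cm; "ax", "ay", "az": the turn, a rotation vector about the tool's x, y, z in rad; "grip": the finger opening in cm, from 0 to 8.54. A call has 1 to 12 rows; each row is the pose to reach, as a shift and turn from the pose commanded when the call began, along the tool's axes at that moment; what a row does not reach only later rows make up. A row lasts 1/12 s, in which the tool goes at most 41.7 mm and 7.16 degrees, less where a joint would pass 70% of its speed; a pose out of reach is approached as far as the arm can. A call with a gripper value outside its range is refused whole. The fingers move at their own pace and stop on an object; "grip_force" is the grip in N (left out, the last holds). Time passes only in rows, so rows that repeat a pose let the fingers close. It gives the time, the measured TCP pose, the force, the opening and the grip force at its end, in the units of the state.
- robot.observe(): the state, without advancing time (a new reading comes with each control period).
- robot.grab_frame(name): name is "side" or "top"; returns a dict with "color" (420x560x3 uint8, red, green, blue), "intrinsics" (3x3 intrinsics, pixels), "eye" and "rotation" of the camera in the world. Camera axes: x right, y up, looking along -z (the intrinsics and any distortion apply to the point x, -y, -z); pixel columns grow to the right and rows downward; lengths in m; the calibration is good to about 2 mm. A picture is of the moment at which its call begins. There is no depth.
- robot.sign_off(): hands the job in; it is judged then, once.
The state is a dict: "time": time; "q": joint angles; "joint_vel": joint speeds; "joint_torque": joint torques, N m; "position": TCP position; "ee_rot": TCP orientation; "contact_force": force on the tool from outside, world axes, zero at the start; "torque": the same for the moment, N m; "grip_width": finger opening in m; "grip_force": force on a finger pad.
Only numpy, scipy, OpenCV 4.12 (cv2) and the standard library are available. Lean on these libraries where they do the work, as an engineer would, in place of code of your own. Each camera call takes 0.05 s, during which the arm holds its last target. There are 200 camera calls.

## Task

Secure the bottles on the bench mixer: lay the retaining bar, grip up, across the two end supports so that it lies fully down in both slots and its ends stick out past both supports, setting it down rather than dropping it. Then swing both turn-latches fully closed over it. Leave the bottles standing where they are and don't disturb the other things on the bench.

Things in the scene. Friction and masses are not known exactly. Their poses are not given: they have to be found in the camera images.
- mixer: Bench mixer, fixed to the bench: white base 140 x 300 x 35 mm, aluminium platform on top (surface 43 mm up) with a row of three bottles and an upright aluminium end support at each end, centred 115 mm from the origin along y. Origin: centre of its underside, on the bench; z up, y along the row from the right support to the left one, x square to the row.
- slot_left (a point): Centre of the slot floor in the mixer's +y support, 108 mm above the bench; axes as the mixer's. The slot is open on top and at both ends, runs along y, 20 mm wide, mouth bevelled to 34 mm. The support is 120 mm high, 26 mm thick along y, from x = -37.5 to +47.5 mm.
- slot_right (a point): Centre of the slot floor in the mixer's -y support, 108 mm above the bench; axes as the mixer's. The slot is open on top and at both ends, runs along y, 20 mm wide, mouth bevelled to 34 mm. The support is 120 mm high, 26 mm thick along y, from x = -37.5 to +47.5 mm.
- bar: Retaining bar: plain aluminium bar 280 mm long (y) x 16 mm wide (x) x 14 mm thick (z) with a black grip block at mid-length on top, 14 mm wide (x), 40 mm long (y), 32 mm tall (to 46 mm above the bar's underside). About 0.2 kg. Origin: centre of its underside. Starts lying on the bench, grip up.
- bar_grip (a point): Middle of the bar's grip block, 30 mm above the bar's underside; axes as the bar's.
- latch_left (a joint): Turn-latch on the +y support, about a vertical pivot, rad: 0 = closed against its stop, its steel tab lying over the slot (tab pointing to the mixer's -x); grows as it swings outward (tab tip moves to +y, then +x), 1.57 = tab pointing outward along +y; stop at 2.3. Stays where it is left, light to turn.
- latch_right (a joint): Turn-latch on the -y support, mirror image: 0 = closed, tab over the slot pointing to the mixer's -x; grows as the tip swings to -y, then +x; stop at 2.3.
- pivot_left (a point): Pivot axis of the left latch on the top face of its tab, 129.5 mm above the bench, 34 mm along the mixer's +x from the slot centre. The tab is 5 mm thick, 14 mm wide, 57 mm long in all; its underside is 2.5 mm above a seated bar.
- pivot_right (a point): Pivot axis of the right latch on the top face of its tab, 129.5 mm above the bench, 34 mm along the mixer's +x from the slot centre. The tab is 5 mm thick, 14 mm wide, 57 mm long in all; its underside is 2.5 mm above a seated bar.
- pin_left (a point): Point on the axis of the left latch's upright black finger pin (10 mm diameter, 30 mm tall, standing on the tab 34 mm from the pivot). The point is 15 mm above the tab's top face, 15 mm below the pin's top; when the latch is closed the pin stands over the middle of the slot.
- pin_right (a point): Point on the axis of the right latch's upright black finger pin (10 mm diameter, 30 mm tall, standing on the tab 34 mm from the pivot). The point is 15 mm above the tab's top face, 15 mm below the pin's top; when the latch is closed the pin stands over the middle of the slot.
- bottle1: White reagent jar with grey cap, 46 mm diameter, 62 mm tall, standing on the mixer platform between the supports (top at 105 mm). Origin: centre of its underside.
- bottle2: White reagent jar with grey cap, 46 mm diameter, 62 mm tall, standing on the mixer platform between the supports (top at 105 mm). Origin: centre of its underside.
- bottle3: White reagent jar with grey cap, 46 mm diameter, 62 mm tall, standing on the mixer platform between the supports (top at 105 mm). Origin: centre of its underside.
- reagent: Bystander: amber glass bottle, 56 mm diameter, 100 mm tall, on the bench. Origin: centre of its underside.
- beaker: Bystander: glass cup, 64 mm diameter, 70 mm tall, on the bench. Origin: centre of its underside.
- mouse: Bystander: black computer mouse, 62 x 100 x 24 mm, on the bench. Origin: centre of its underside.
- tube_rack: Bystander: grey rack of capped sample tubes, 64 x 150 mm, 96 mm tall, on the bench. Origin: centre of its underside.

How it is judged:
On the way, in this order (a step that is already met when the one before it is completed fails the run):
1. the bar lies down in both slots (x of bar in the frame of mixer between -0.006 and 0.006 m and y of bar in the frame of mixer between -0.012 and 0.012 m and z of bar in the frame of mixer between 0.104 and 0.1115 m and angle between the y axis of bar and the y axis of mixer, either way round below 0.06 rad and angle between bar's own z axis and vertical below 0.06 rad), for 0.2 s.
2. both latches are swung closed over the bar (all of step 1 and value of joint each of latch_left, latch_right below 0.25 rad), for 0.2 s.
At the end, for the whole second after the job is handed in: Bar at rest, grip up, on both slot floors (underside 104-111.5 mm up, within 6 mm of the slot line, within 12 mm of central lengthwise, within 0.06 rad level and in line); both latches within 0.25 rad of closed; the three bottles tilted under 0.15 rad and within 20 mm of their start (all of step 2 and linear speed of bar below 0.02 m/s and angle between each of bottle1, bottle2, bottle3's own z axis and vertical below 0.15 rad and distance of each of bottle1, bottle2, bottle3 from where it was at the start of the episode below 0.02 m); the robot touches nothing.
It fails at once if the bar is dropped (faster than 0.6 m/s while not held) (linear speed of bar above 0.6 m/s and contact force between the fingers and bar below 0.1 N).
It fails at once if a bottle on the mixer is tipped over (angle between any of bottle1, bottle2, bottle3's own z axis and vertical above 0.5 rad).
It fails at once if another thing on the bench is pushed more than 30 mm or tipped over (distance of any of reagent, beaker, mouse, tube_rack from where it was at the start of the episode above 0.03 m or angle between any of reagent, beaker, mouse, tube_rack's own z axis and vertical above 0.4 rad).
It also fails if it takes over 61 s, if anything falls off the work surface, if the arm or the gripper's body presses on something with over 40 N, if the wrist force passes 120 N, or if a joint passes its speed limit or range.

## Working session

There is one attempt and no reset: what is moved stays moved. The work goes in short steps, Python scripts to look and compute and a tool call to move; the robot and the scene stay as the last step left them, time stands still between calls to the robot, and variables do not carry over. Pictures are saved under pics/ and viewed, at most 10 in all, crops included, and the job is handed in when it is done.

Besides the shell and the picture viewer there is one more tool, called after "Emit:" as a command line: name --argument value ..., lists and objects as JSON in quotes. drive_tool: Moves the arm, as the interface text tells. Its arguments: {"type":"object","properties":{"targets":{"type":"array","items":{"type":"object","properties":{"x":{"type":"number"},"y":{"type":"number"},"z":{"type":"number"},"ax":{"type":"number"},"ay":{"type":"number"},"az":{"type":"number"},"grip":{"type":"number"}}}},"grip_force":{"type":"number"}},"required":["targets"]}

```bash
mkdir -p pics; ls; cat > h.py <<'E'
import numpy as np, cv2
from bench import robot
from scipy.spatial.transform import Rotation as R
def snap(n,f=None):
    d=robot.grab_frame(n); 
    if f: cv2.imwrite(f,d["color"][:,:,::-1])
    return d
E
python3 - <<'E'
from h import *
import pickle
d={n:snap(n,f'pics/{n}0.png') for n in("side","top")}
pickle.dump(d,open('cam0.pkl','wb'))
for n in d: print(n,[ (k,np.round(v,3).tolist()) for k,v in d[n].items() if k!='color'])
print(robot.observe())
E
```

```text
pics
side [('intrinsics', [[378.863, 0.0, 279.861], [0.0, 378.863, 214.251], [0.0, 0.0, 1.0]]), ('eye', [0.386, 0.699, 0.777]), ('rotation', [0.215, -1.155, -2.563])]
top [('intrinsics', [[387.802, 0.0, 273.996], [0.0, 387.802, 208.073], [0.0, 0.0, 1.0]]), ('eye', [0.46, -0.036, 0.972]), ('rotation', [0.177, -0.156, -1.399])]
{'time': 0.1, 'q': array([-1.20124899,  0.53709371, -0.00441707,  1.53878135,  0.00259537,
        1.06732727, -0.07118933]), 'joint_vel': array([ 1.34724883e-03, -2.95194015e-03, -5.46161286e-04, -2.37996745e-03,
       -1.63813882e-03, -2.12436559e-03,  3.02480861e-05]), 'joint_torque': array([ 2.66617142e-03, -5.84565210e+01,  1.05195902e+00, -2.59773517e+01,
        1.26701887e-02,  4.57639297e-03,  1.22064671e-05]), 'position': array([0.2741232 , 0.5886872 , 0.20829606]), 'ee_rot': array([-6.78925004e-01, -3.06712520e+00,  2.49490593e-03]), 'contact_force': array([-1.34324692, -0.29596448, -0.2868085 ]), 'torque': array([-0.03310289, -0.03970624, -0.0087228 ]), 'grip_force': 0.0, 'grip_width': 0.08529698483783928}
```

View pics/side0.png

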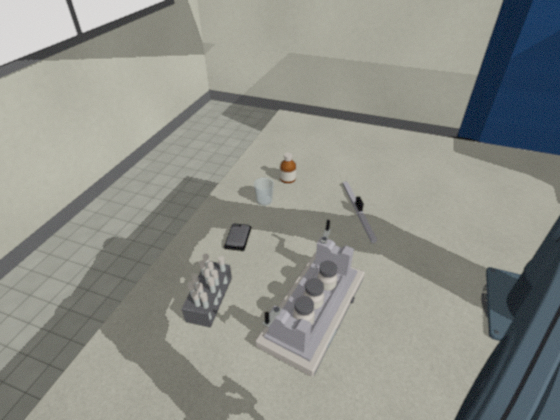

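View pics/top0.png

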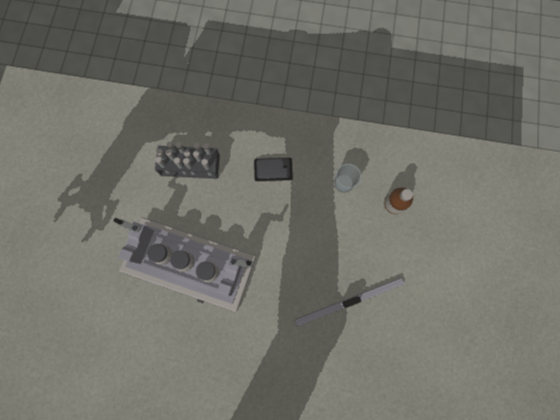

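The side view shows the mixer centred near (315,310), with bar ends at (346,184) and (374,240). In the top view the mixer is near (188,262) and the bar runs (297,322) to (404,278), with its grip at about (351,301). Next I'll enlarge both.

```bash
python3 - <<'E'
import pickle,cv2,numpy as np
d=pickle.load(open('cam0.pkl','rb'))
def c(n,x0,x1,y0,y1,s):
    im=cv2.resize(d[n]['color'][y0:y1,x0:x1,::-1],None,fx=s,fy=s,interpolation=cv2.INTER_CUBIC)
    for x in range((x0+9)//10*10,x1,10): cv2.putText(im,str(x),(int((x-x0+.5)*s),8),0,.3,(0,0,255));cv2.line(im,(int((x-x0+.5)*s),10),(int((x-x0+.5)*s),15),(0,0,255))
    for y in range((y0+9)//10*10,y1,10): cv2.putText(im,str(y),(0,int((y-y0+.5)*s)),0,.3,(0,0,255));cv2.line(im,(20,int((y-y0+.5)*s)),(25,int((y-y0+.5)*s)),(0,0,255))
    return im
o=np.zeros((600,720,3),np.uint8); o[:,:520]=c('side',255,385,215,365,4); o[:300,520:]=c('side',335,385,175,250,4); cv2.imwrite('pics/sc.png',o)
o=np.zeros((590,620,3),np.uint8); o[:400]=c('top',110,265,210,310,4); o[400:580,:375]=c('top',287,412,270,330,3); cv2.imwrite('pics/tc.png',o)
E
```

```text
(no output)
```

View pics/sc.png

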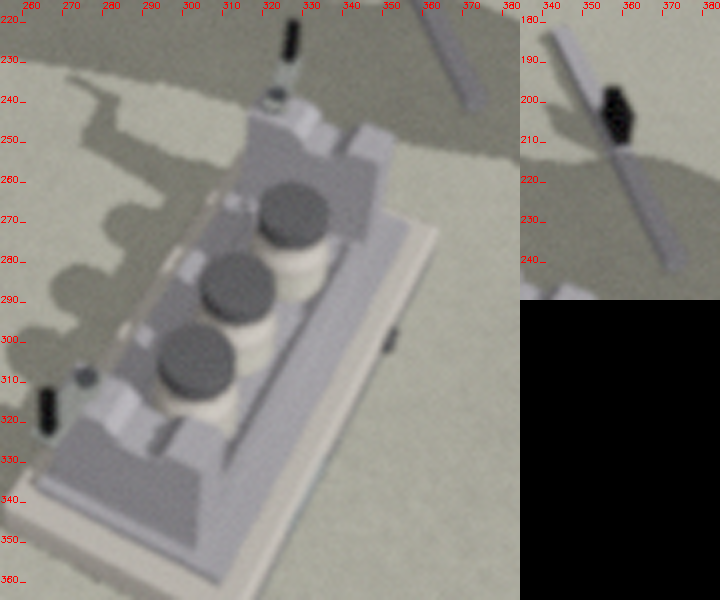

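View pics/tc.png

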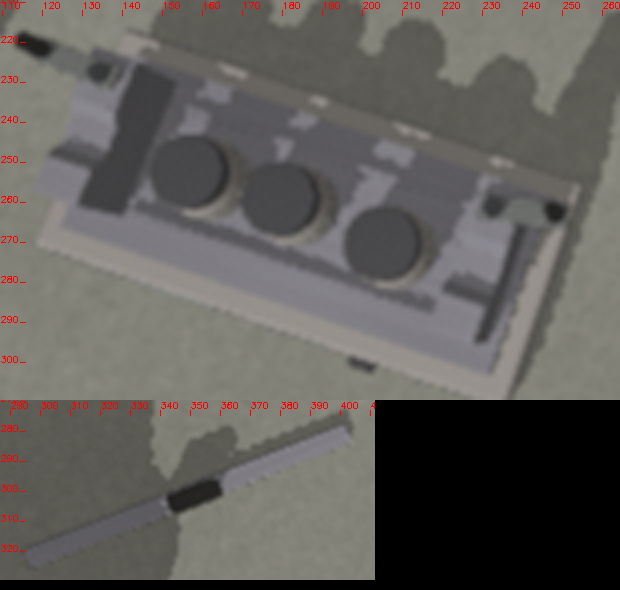

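The crops give pixel positions as follows.
- Side view: hubs at (323.2,238.8) and (276,308.8), pin mid-points at (327,224.5) and (266.4,317.2), bar ends at (343.8,182) and (373.8,241), grip at (359,203.2).
- Top view: hubs at (134.2,227) and (232.5,261), pins at (117.8,221) and (248.5,262.5), bar ends at (297.2,322.2) and (403.2,280.2), grip at (351.5,301.5).

Both tabs point outward.

```bash
cat >> h.py <<'E'
import pickle
D=pickle.load(open('cam0.pkl','rb'))
def ray(n,p):
    d=D[n];K=d['intrinsics'];v=np.array([(p[0]-K[0,2])/K[0,0],-(p[1]-K[1,2])/K[1,1],-1]);v=R.from_rotvec(d['rotation']).apply(v);return np.array(d['eye']),v/np.linalg.norm(v)
def atz(n,p,z):
    e,v=ray(n,p);return e+v*(z-e[2])/v[2]
def tri(ps,pt):
    A=0;b=0
    rs=[ray('side',ps),ray('top',pt)]
    for e,v in rs: M=np.eye(3)-np.outer(v,v);A=A+M;b=b+M@e
    x=np.linalg.solve(A,b); return x,max(np.linalg.norm((np.eye(3)-np.outer(v,v))@(x-e)) for e,v in rs)
def proj(n,X):
    d=D[n];K=d['intrinsics'];c=R.from_rotvec(d['rotation']).inv().apply(np.array(X)-d['eye'])
    return np.stack([K[0,2]+K[0,0]*c[...,0]/-c[...,2],K[1,2]-K[1,1]*c[...,1]/-c[...,2]],-1)
E
python3 - <<'E'
from h import *
np.set_printoptions(precision=4,suppress=True)
P={'hubA':((323.2,238.8),(134.2,227)),'hubB':((276,308.8),(134.2,227)),'hubA2':((323.2,238.8),(232.5,261)),'hubB2':((276,308.8),(232.5,261)),
'pinFar':((327,224.5),(248.5,262.5)),'pinNear':((266.4,317.2),(117.8,221)),'barU':((343.8,182),(403.2,280.2)),'barL':((373.8,241),(297.2,322.2)),'grip':((359,203.2),(351.5,301.5))}
for k,v in P.items(): print(k,*tri(*v))
for z in (.0,.014): print(z,atz('top',(297.2,322.2),z),atz('top',(403.2,280.2),z),atz('side',(373.8,241),z),atz('side',(343.8,182),z))
print(atz('top',(351.5,301.5),.046))
E
```

```text
hubA [0.508  0.2213 0.2937] 0.02500983239682151
hubB [0.5508 0.2865 0.1314] 0.0002854287039396211
hubA2 [0.5145 0.0604 0.129 ] 0.0011033274539271722
hubB2 [ 0.5754  0.103  -0.1417] 0.04624975657122902
pinFar [0.516  0.0246 0.1443] 0.0010428902320046857
pinNear [0.5571 0.3195 0.1452] 0.001074082326663929
barU [ 0.5458 -0.3473  0.0063] 0.0015160013901869035
barL [ 0.4032 -0.1063  0.0016] 7.706312194026361e-05
grip [ 0.473  -0.2236  0.0304] 0.00041438686718136246
0.0 [ 0.4032 -0.1064  0.    ] [ 0.5449 -0.3495  0.    ] [ 0.4032 -0.108   0.    ] [ 0.5487 -0.3558  0.    ]
0.014 [ 0.404  -0.1054  0.014 ] [ 0.5436 -0.345   0.014 ] [ 0.4028 -0.0934  0.014 ] [ 0.5457 -0.3368  0.014 ]
[ 0.4724 -0.2205  0.046 ]
```

Heights check out: hubs at 0.129–0.131, pins at 0.145, hub spacing 0.229 against 0.230, and bar length 0.277. That puts the mixer at (0.499,0.179) with yaw -0.159. The bar's grip is at (0.473,-0.224) with yaw 0.528.

```bash
cat >> h.py <<'E'
MIX=np.array([.4991,.1788]);MY=-.159
def mix(x,y):
    c,s=np.cos(MY),np.sin(MY);return MIX+np.array([c*x-s*y,s*x+c*y])
def go(x,y,z,yaw):
    "tool pointing down, tool y axis at world angle yaw"
    s=robot.observe();A=R.from_rotvec(s['ee_rot'])
    ty=np.array([np.cos(yaw),np.sin(yaw),0]);tz=np.array([0,0,-1.]);B=R.from_matrix(np.stack([np.cross(ty,tz),ty,tz],1))
    sh=A.inv().apply(np.array([x,y,z])-s['position'])*100
    print('t',round(s['time'],2),'xyz cm',np.round(sh,2),'a',np.round((A.inv()*B).as_rotvec(),3))
E
python3 -c "
from h import *
go(.473,-.224,.24,.528)
go(.473,-.224,.09,.528)"
```

```text
t 0.1 xyz cm [-52.33 -65.29  -3.06] a [-0.002  0.001  0.607]
t 0.1 xyz cm [-52.33 -65.26  11.94] a [-0.002  0.001  0.607]
```

Emit:
drive_tool --targets '[{"x": -3,"y": -3.5,"z": -3,"az": 0.1},{"x": -6,"y": -6.5,"z": -4,"az": 0.2},{"x": -8.7,"y": -9.5,"z": -4,"az": 0.3},{"x": -11.3,"y": -12.5,"z": -4,"az": 0.4},{"x": -14,"y": -15.5,"z": -4,"az": 0.5},{"x": -16.5,"y": -19,"z": -4,"az": 0.6},{"x": -19,"y": -22,"z": -4,"az": 0.6},{"x": -21.5,"y": -25,"z": -4,"az": 0.6},{"x": -24,"y": -28,"z": -4,"az": 0.6},{"x": -26.5,"y": -31.2,"z": -4,"az": 0.6},{"x": -29,"y": -34.5,"z": -4,"az": 0.6},{"x": -31,"y": -38,"z": -4,"az": 0.6}]'

```text
schema error: expected keys x, y, z, ax, ay, az, grip
```

```bash
python3 -c "
from h import *
go(.473,-.224,.12,.528);go(.473,-.224,.018,.528)"
```

```text
t 0.1 xyz cm [-52.33 -65.27   8.94] a [-0.002  0.001  0.607]
t 0.1 xyz cm [-52.33 -65.25  19.14] a [-0.002  0.001  0.607]
```

Emit:
drive_tool --targets '[{"x": -2,"y": -3,"z": -4,"ax": 0,"ay": 0,"az": 0.1,"grip": 8.5},{"x": -30,"y": -37.5,"z": -4,"ax": 0,"ay": 0,"az": 0.607,"grip": 8.5},{"x": -30,"y": -37.5,"z": -4,"ax": 0,"ay": 0,"az": 0.607,"grip": 8.5},{"x": -30,"y": -37.5,"z": -4,"ax": 0,"ay": 0,"az": 0.607,"grip": 8.5},{"x": -30,"y": -37.5,"z": -4,"ax": 0,"ay": 0,"az": 0.607,"grip": 8.5},{"x": -30,"y": -37.5,"z": -4,"ax": 0,"ay": 0,"az": 0.607,"grip": 8.5},{"x": -30,"y": -37.5,"z": -4,"ax": 0,"ay": 0,"az": 0.607,"grip": 8.5},{"x": -30,"y": -37.5,"z": -4,"ax": 0,"ay": 0,"az": 0.607,"grip": 8.5},{"x": -30,"y": -37.5,"z": -4,"ax": 0,"ay": 0,"az": 0.607,"grip": 8.5},{"x": -30,"y": -37.5,"z": -4,"ax": 0,"ay": 0,"az": 0.607,"grip": 8.5},{"x": -30,"y": -37.5,"z": -4,"ax": 0,"ay": 0,"az": 0.607,"grip": 8.5},{"x": -30,"y": -37.5,"z": -4,"ax": 0,"ay": 0,"az": 0.607,"grip": 8.5}]'

```text
time: 1.1
position: [0.3879, 0.1198, 0.2491]
ee_rot: [-1.566, -2.723, -0.0]
contact_force: [0.9, 0.7, 0.5]
grip_width: 0.0846
grip_force: 0.0
```

```bash
python3 -c "
from h import *
go(.473,-.224,.15,.528);go(.473,-.224,.018,.528)"
```

```text
t 1.1 xyz cm [-34.    -9.93   9.91] a [-0.    -0.    -0.001]
t 1.1 xyz cm [-34.    -9.93  23.11] a [-0.    -0.    -0.001]
```

Emit:
drive_tool --targets '[{"x": -34,"y": -9.9,"z": 5,"ax": 0,"ay": 0,"az": 0,"grip": 5},{"x": -34,"y": -9.9,"z": 5,"ax": 0,"ay": 0,"az": 0,"grip": 5},{"x": -34,"y": -9.9,"z": 5,"ax": 0,"ay": 0,"az": 0,"grip": 5},{"x": -34,"y": -9.9,"z": 5,"ax": 0,"ay": 0,"az": 0,"grip": 5},{"x": -34,"y": -9.9,"z": 5,"ax": 0,"ay": 0,"az": 0,"grip": 5},{"x": -34,"y": -9.9,"z": 5,"ax": 0,"ay": 0,"az": 0,"grip": 5},{"x": -34,"y": -9.9,"z": 5,"ax": 0,"ay": 0,"az": 0,"grip": 5},{"x": -34,"y": -9.9,"z": 5,"ax": 0,"ay": 0,"az": 0,"grip": 5},{"x": -34,"y": -9.9,"z": 8,"ax": 0,"ay": 0,"az": 0,"grip": 5},{"x": -34,"y": -9.9,"z": 11,"ax": 0,"ay": 0,"az": 0,"grip": 5},{"x": -34,"y": -9.9,"z": 13,"ax": 0,"ay": 0,"az": 0,"grip": 5},{"x": -34,"y": -9.9,"z": 13,"ax": 0,"ay": 0,"az": 0,"grip": 5}]'

```text
time: 2.1
position: [0.4706, -0.22, 0.1151]
ee_rot: [-1.562, -2.717, 0.003]
contact_force: [-0.7, 0.9, 0.1]
grip_width: 0.0499
grip_force: 0.0
```

```bash
python3 -c "
from h import *
go(.473,-.224,.07,.528);go(.473,-.224,.018,.528)"
```

```text
t 2.1 xyz cm [-0.49  0.03  4.51] a [-0.006 -0.006 -0.001]
t 2.1 xyz cm [-0.52  0.06  9.71] a [-0.006 -0.006 -0.001]
```

Emit:
drive_tool --targets '[{"x": 0,"y": 0,"z": 2,"ax": 0,"ay": 0,"az": 0,"grip": 5},{"x": 0,"y": 0,"z": 4,"ax": 0,"ay": 0,"az": 0,"grip": 5},{"x": 0,"y": 0,"z": 5,"ax": 0,"ay": 0,"az": 0,"grip": 5},{"x": 0,"y": 0,"z": 5,"ax": 0,"ay": 0,"az": 0,"grip": 5},{"x": 0,"y": 0,"z": 5,"ax": 0,"ay": 0,"az": 0,"grip": 5}]'

```text
time: 2.52
position: [0.4741, -0.2209, 0.0698]
ee_rot: [1.564, 2.724, 0.0]
contact_force: [-0.7, 0.2, 0.7]
grip_width: 0.0503
grip_force: 0.0
```

```bash
python3 - <<'E'
from h import *
go(.473,-.224,.018,.528); print(robot.observe()['position'],robot.observe()['joint_vel'])
d=snap('top');e=snap('side')
im=np.hstack([cv2.resize(d['color'][255:345,285:415,::-1],None,fx=3,fy=3),cv2.resize(e['color'][165:255,325:455,::-1],None,fx=3,fy=3)]);cv2.imwrite('pics/g1.png',im)
E
```

```text
t 2.52 xyz cm [-0.21 -0.25  5.18] a [0. 0. 0.]
[ 0.47413309 -0.22090127  0.06982713] [-0.00330847 -0.01882111  0.01143511 -0.01178169  0.0011403  -0.00029722
  0.00183432]
```

View pics/g1.png

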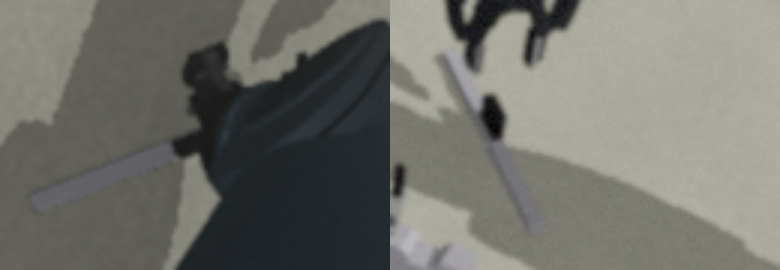

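The fingers straddle the bar's grip from above, with tips in the side view at about (354,184) and (373,184). Now I'll descend with the small correction.

Emit:
drive_tool --targets '[{"x": -0.2,"y": -0.25,"z": 1.5,"ax": 0,"ay": 0,"az": 0,"grip": 5},{"x": -0.2,"y": -0.25,"z": 3,"ax": 0,"ay": 0,"az": 0,"grip": 5},{"x": -0.2,"y": -0.25,"z": 4.3,"ax": 0,"ay": 0,"az": 0,"grip": 5},{"x": -0.2,"y": -0.25,"z": 5.1,"ax": 0,"ay": 0,"az": 0,"grip": 5},{"x": -0.2,"y": -0.25,"z": 5.1,"ax": 0,"ay": 0,"az": 0,"grip": 5},{"x": -0.2,"y": -0.25,"z": 5.1,"ax": 0,"ay": 0,"az": 0,"grip": 5}]'

```text
time: 3.12
position: [0.4728, -0.2239, 0.0183]
ee_rot: [-1.565, -2.724, -0.0]
contact_force: [1.1, -0.9, -1.1]
grip_width: 0.0496
grip_force: 0.0
```

Emit:
drive_tool --grip_force 60 --targets '[{"x": 0,"y": 0,"z": 0,"ax": 0,"ay": 0,"az": 0,"grip": 3},{"x": 0,"y": 0,"z": 0,"ax": 0,"ay": 0,"az": 0,"grip": 2},{"x": 0,"y": 0,"z": 0,"ax": 0,"ay": 0,"az": 0,"grip": 1},{"x": 0,"y": 0,"z": 0,"ax": 0,"ay": 0,"az": 0,"grip": 0.5},{"x": 0,"y": 0,"z": 0,"ax": 0,"ay": 0,"az": 0,"grip": 0.5},{"x": 0,"y": 0,"z": 0,"ax": 0,"ay": 0,"az": 0,"grip": 0.5},{"x": 0,"y": 0,"z": 0,"ax": 0,"ay": 0,"az": 0,"grip": 0.5},{"x": 0,"y": 0,"z": 0,"ax": 0,"ay": 0,"az": 0,"grip": 0.5}]'

```text
time: 3.78
position: [0.4734, -0.224, 0.0189]
ee_rot: [1.564, 2.723, 0.001]
contact_force: [-0.2, 0.9, 5.7]
grip_width: 0.0113
grip_force: 58.9
```

```bash
python3 - <<'E'
from h import *
x,y=MIX
go(.473,-.224,.26,.528);go(x,y,.26,MY)
E
```

```text
t 3.78 xyz cm [ 0.000e+00 -1.000e-02 -2.411e+01] a [0.001 0.001 0.   ]
t 3.78 xyz cm [ 33.48  22.54 -24.11] a [0.001 0.    0.687]
```

Emit:
drive_tool --targets '[{"x": 0,"y": 0,"z": -1,"ax": 0,"ay": 0,"az": 0,"grip": 0.5},{"x": 0,"y": 0,"z": -3,"ax": 0,"ay": 0,"az": 0,"grip": 0.5},{"x": 0,"y": 0,"z": -6,"ax": 0,"ay": 0,"az": 0,"grip": 0.5},{"x": 0,"y": 0,"z": -9,"ax": 0,"ay": 0,"az": 0,"grip": 0.5},{"x": 0,"y": 0,"z": -12,"ax": 0,"ay": 0,"az": 0,"grip": 0.5},{"x": 0,"y": 0,"z": -15,"ax": 0,"ay": 0,"az": 0,"grip": 0.5},{"x": 0,"y": 0,"z": -18,"ax": 0,"ay": 0,"az": 0,"grip": 0.5},{"x": 0,"y": 0,"z": -21,"ax": 0,"ay": 0,"az": 0,"grip": 0.5},{"x": 0,"y": 0,"z": -23,"ax": 0,"ay": 0,"az": 0,"grip": 0.5},{"x": 0,"y": 0,"z": -24,"ax": 0,"ay": 0,"az": 0,"grip": 0.5},{"x": 0,"y": 0,"z": -24,"ax": 0,"ay": 0,"az": 0,"grip": 0.5}]'

```text
time: 4.7
position: [0.4736, -0.2244, 0.2602]
ee_rot: [1.563, 2.721, 0.002]
contact_force: [0.6, 0.4, -2.4]
grip_width: 0.0118
grip_force: 58.9
```

```bash
python3 - <<'E'
from h import *
go(*MIX,.26,MY)
e=snap('side');cv2.imwrite('pics/l1.png',e['color'][:,:,::-1])
E
```

```text
t 4.7 xyz cm [3.355e+01 2.251e+01 1.000e-02] a [0.004 0.001 0.687]
```

View pics/l1.png

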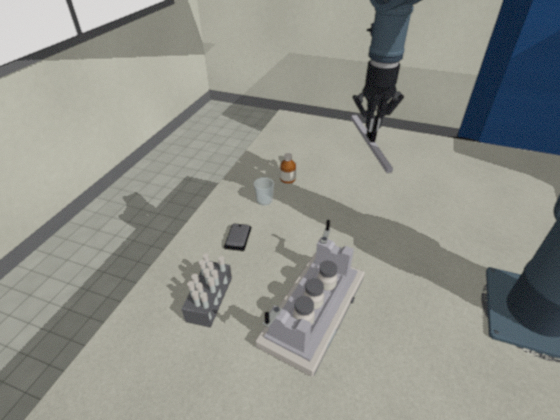

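The bar is held with its ends at (355,118) and (390,168), and the mixer is undisturbed. Next I'll carry it over at height.

Emit:
drive_tool --targets '[{"x": 1.5,"y": 1,"z": 0,"ax": 0,"ay": 0,"az": 0.03,"grip": 0.5},{"x": 4.5,"y": 3,"z": 0,"ax": 0,"ay": 0,"az": 0.09,"grip": 0.5},{"x": 7.5,"y": 5,"z": 0,"ax": 0,"ay": 0,"az": 0.16,"grip": 0.5},{"x": 10.5,"y": 7,"z": 0,"ax": 0,"ay": 0,"az": 0.23,"grip": 0.5},{"x": 13.5,"y": 9,"z": 0,"ax": 0,"ay": 0,"az": 0.3,"grip": 0.5},{"x": 16.5,"y": 11,"z": 0,"ax": 0,"ay": 0,"az": 0.37,"grip": 0.5},{"x": 19.5,"y": 13,"z": 0,"ax": 0,"ay": 0,"az": 0.44,"grip": 0.5},{"x": 22.5,"y": 15,"z": 0,"ax": 0,"ay": 0,"az": 0.51,"grip": 0.5},{"x": 25.5,"y": 17,"z": 0,"ax": 0,"ay": 0,"az": 0.57,"grip": 0.5},{"x": 28.5,"y": 19,"z": 0,"ax": 0,"ay": 0,"az": 0.62,"grip": 0.5},{"x": 31,"y": 21,"z": 0,"ax": 0,"ay": 0,"az": 0.66,"grip": 0.5},{"x": 33,"y": 22.2,"z": 0,"ax": 0,"ay": 0,"az": 0.685,"grip": 0.5}]'

```text
time: 5.75
position: [0.4969, 0.1763, 0.2559]
ee_rot: [-2.387, -2.041, 0.004]
contact_force: [0.5, -0.6, -0.7]
grip_width: 0.0116
grip_force: 58.9
```

Emit:
drive_tool --targets '[{"x": 0.4,"y": 0.3,"z": 1,"ax": 0,"ay": 0,"az": 0,"grip": 0.5},{"x": 0.4,"y": 0.3,"z": 3,"ax": 0,"ay": 0,"az": 0,"grip": 0.5},{"x": 0.4,"y": 0.3,"z": 5,"ax": 0,"ay": 0,"az": 0,"grip": 0.5},{"x": 0.4,"y": 0.3,"z": 5,"ax": 0,"ay": 0,"az": 0,"grip": 0.5},{"x": 0.4,"y": 0.3,"z": 5,"ax": 0,"ay": 0,"az": 0,"grip": 0.5},{"x": 0.4,"y": 0.3,"z": 5,"ax": 0,"ay": 0,"az": 0,"grip": 0.5}]'

```text
time: 6.25
position: [0.5018, 0.1758, 0.2081]
ee_rot: [2.389, 2.039, -0.001]
contact_force: [0.5, 0.8, -0.6]
grip_width: 0.0113
grip_force: 58.9
```

```bash
python3 - <<'E'
from h import *
go(*MIX,.15,MY);go(*MIX,.126,MY)
e=snap('side');f=snap('top')
im=np.hstack([cv2.resize(e['color'][170:370,245:385,::-1],None,fx=3,fy=3,interpolation=2),cv2.resize(f['color'][205:315,105:265,::-1],None,fx=2.3,fy=2.3)[:600].copy() if 0 else np.zeros((600,0,3),np.uint8)])
t=cv2.resize(f['color'][190:330,105:265,::-1],None,fx=2.3,fy=2.3,interpolation=2)
o=np.zeros((600,420+t.shape[1],3),np.uint8);o[:,:420]=im;o[:t.shape[0],420:]=t
cv2.imwrite('pics/p1.png',o);print(o.shape)
E
```

```text
t 6.25 xyz cm [ 0.26 -0.32  5.81] a [-0.     0.001  0.001]
t 6.25 xyz cm [ 0.26 -0.32  8.21] a [-0.     0.001  0.001]
(600, 788, 3)
```

View pics/p1.png

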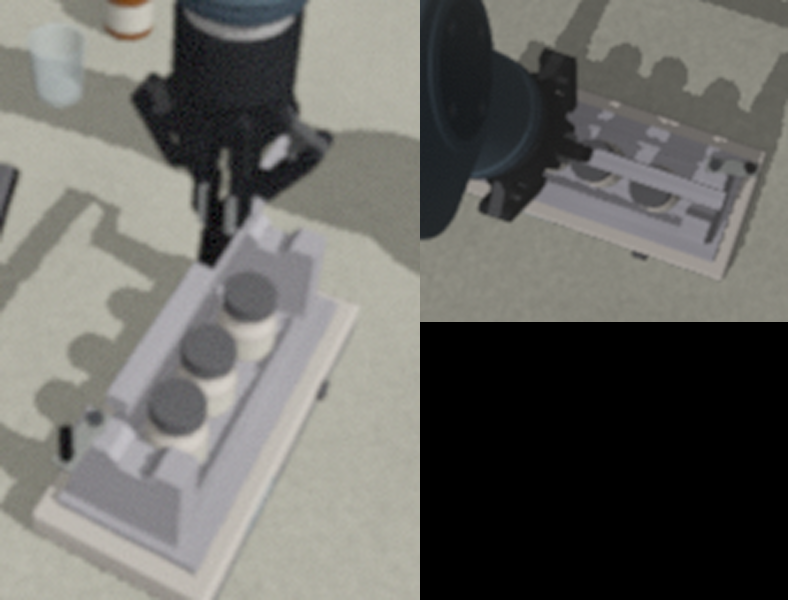

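The bar is about 80 mm above the slots, parallel to the row, and the bottles are standing. Next I'll correct, go down to just above the supports, and check with a model overlay.

Emit:
drive_tool --targets '[{"x": 0.25,"y": -0.3,"z": 1.5,"ax": 0,"ay": 0,"az": 0,"grip": 0.5},{"x": 0.25,"y": -0.3,"z": 3,"ax": 0,"ay": 0,"az": 0,"grip": 0.5},{"x": 0.25,"y": -0.3,"z": 4.5,"ax": 0,"ay": 0,"az": 0,"grip": 0.5},{"x": 0.25,"y": -0.3,"z": 5.6,"ax": 0,"ay": 0,"az": 0,"grip": 0.5},{"x": 0.25,"y": -0.3,"z": 5.6,"ax": 0,"ay": 0,"az": 0,"grip": 0.5},{"x": 0.25,"y": -0.3,"z": 5.6,"ax": 0,"ay": 0,"az": 0,"grip": 0.5},{"x": 0.25,"y": -0.3,"z": 5.6,"ax": 0,"ay": 0,"az": 0,"grip": 0.5}]'

```text
time: 6.93
position: [0.5, 0.1795, 0.1531]
ee_rot: [2.389, 2.04, 0.002]
contact_force: [-0.0, -0.9, -0.7]
grip_width: 0.0115
grip_force: 58.9
```

```bash
python3 - <<'E'
from h import *
go(*MIX,.15,MY);go(*MIX,.126,MY)
s=robot.observe();print(s['position'])
def w(x,y,z): return [*mix(x,y),z]
def ov(n,im,x0,y0,f):
    def P(pts,c):
        q=(proj(n,pts)-[x0,y0]+.5)*f; cv2.polylines(im,[np.int32(q*16)],False,c,1,cv2.LINE_AA,4)
    for y0_ in (.115,-.115):
        for y in (y0_-.013,y0_+.013):
            P([w(-.0375,y,.12),w(-.017,y,.12),w(-.01,y,.113),w(-.01,y,.108),w(.01,y,.108),w(.01,y,.113),w(.017,y,.12),w(.0475,y,.12)],(0,255,0))
    P([w(a,b,.035) for a,b in ((-.07,-.15),(.07,-.15),(.07,.15),(-.07,.15),(-.07,-.15))],(0,255,255))
    zb=s['position'][2]-.018
    for z in (zb,zb+.014): P([w(a,b,z) for a,b in ((-.008,-.14),(.008,-.14),(.008,.14),(-.008,.14),(-.008,-.14))],(0,0,255))
o=np.zeros((600,800,3),np.uint8)
for n,x0,y0,wd,ht,f,X in(('side',255,215,105,150,4,0),('top',195,235,76,90,5,420)):
    im=cv2.resize(snap(n)['color'][y0:y0+ht,x0:x0+wd,::-1],None,fx=f,fy=f,interpolation=2);ov(n,im,x0,y0,f);o[:im.shape[0],X:X+im.shape[1]]=im
cv2.imwrite('pics/p2.png',o)
E
```

```text
t 6.93 xyz cm [-0.09 -0.08  0.31] a [ 0.001 -0.001  0.002]
t 6.93 xyz cm [-0.09 -0.08  2.71] a [ 0.001 -0.001  0.002]
[0.50001107 0.17952463 0.15305953]
```

View pics/p2.png

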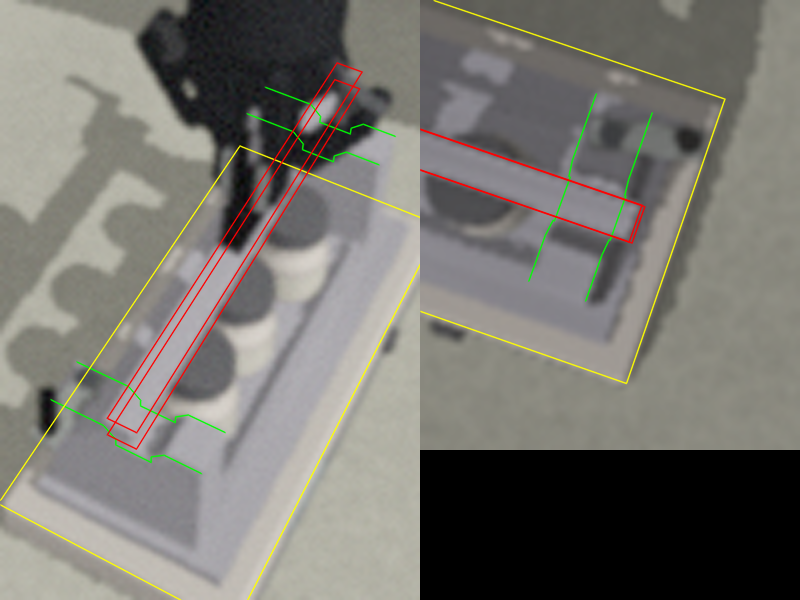

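The overlay agrees to about a pixel: the real bar end falls on the red outline in the top view, around (635,222). The base edges and slots also match. I'll check the slot line numerically.

```bash
python3 - <<'E'
from h import *
for n in('top','side'):
  for y in (.115,-.115):
    print(n,y,[np.round(proj(n,[*mix(x,y),z]),1).tolist() for x,z in((.017,.12),(.01,.11),(.01,.108),(-.01,.108),(-.01,.11),(-.017,.12))])
d=D['top']['color'].astype(int).sum(2)
for y in(.115,-.115):
  print([ (round(x*1e3), int(cv2.remap(d.astype(np.float32),*[np.float32([[v]]) for v in proj('top',[*mix(x,y),.12])],1)[0,0])) for x in np.arange(-.04,.036,.003)])
E
```

```text
top 0.115 [[132.8, 234.9], [133.1, 238.5], [133.4, 238.6], [129.9, 247.0], [129.6, 246.9], [126.7, 249.4]]
top -0.115 [[230.5, 268.4], [229.9, 271.7], [230.0, 271.7], [226.9, 280.5], [226.8, 280.5], [225.1, 283.4]]
side 0.115 [[283.4, 315.8], [286.5, 320.1], [286.5, 320.7], [295.2, 325.0], [295.2, 324.4], [298.5, 323.1]]
side -0.115 [[329.9, 243.9], [332.3, 247.8], [332.2, 248.3], [339.9, 251.3], [340.0, 250.7], [343.1, 248.9]]
[(-40, 385), (-37, 388), (-34, 385), (-31, 382), (-28, 380), (-25, 384), (-22, 386), (-19, 330), (-16, 236), (-13, 238), (-10, 269), (-7, 309), (-4, 347), (-1, 384), (2, 392), (5, 390), (8, 402), (11, 417), (14, 415), (17, 391), (20, 382), (23, 372), (26, 325), (29, 232), (32, 182), (35, 165)]
[(-40, 393), (-37, 401), (-34, 396), (-31, 396), (-28, 394), (-25, 393), (-22, 398), (-19, 334), (-16, 234), (-13, 241), (-10, 279), (-7, 292), (-4, 352), (-1, 400), (2, 403), (5, 401), (8, 409), (11, 417), (14, 415), (17, 397), (20, 392), (23, 385), (26, 310), (29, 193), (32, 173), (35, 177)]
```

Emit:
drive_tool --targets '[{"x": -0.1,"y": -0.12,"z": 0.3,"ax": 0,"ay": 0,"az": 0,"grip": 0.5},{"x": -0.1,"y": -0.12,"z": 0.7,"ax": 0,"ay": 0,"az": 0,"grip": 0.5},{"x": -0.1,"y": -0.12,"z": 1.1,"ax": 0,"ay": 0,"az": 0,"grip": 0.5},{"x": -0.1,"y": -0.12,"z": 1.4,"ax": 0,"ay": 0,"az": 0,"grip": 0.5},{"x": -0.1,"y": -0.12,"z": 1.7,"ax": 0,"ay": 0,"az": 0,"grip": 0.5},{"x": -0.1,"y": -0.12,"z": 2.0,"ax": 0,"ay": 0,"az": 0,"grip": 0.5},{"x": -0.1,"y": -0.12,"z": 2.2,"ax": 0,"ay": 0,"az": 0,"grip": 0.5},{"x": -0.1,"y": -0.12,"z": 2.4,"ax": 0,"ay": 0,"az": 0,"grip": 0.5},{"x": -0.1,"y": -0.12,"z": 2.5,"ax": 0,"ay": 0,"az": 0,"grip": 0.5},{"x": -0.1,"y": -0.12,"z": 2.5,"ax": 0,"ay": 0,"az": 0,"grip": 0.5}]'

```text
time: 7.87
position: [0.498, 0.1785, 0.1271]
ee_rot: [2.389, 2.04, 0.0]
contact_force: [0.3, 0.2, -1.6]
grip_width: 0.0115
grip_force: 58.9
```

```bash
python3 -c "
from h import *
go(*MIX,.126,MY)"
```

```text
t 7.87 xyz cm [0.04 0.1  0.11] a [0.    0.    0.002]
```

Emit:
drive_tool --targets '[{"x": 0,"y": 0.05,"z": 0.05,"ax": 0,"ay": 0,"az": 0,"grip": 0.5},{"x": 0,"y": 0.05,"z": 0.1,"ax": 0,"ay": 0,"az": 0,"grip": 0.5},{"x": 0,"y": 0.05,"z": 0.15,"ax": 0,"ay": 0,"az": 0,"grip": 0.5},{"x": 0,"y": 0.05,"z": 0.15,"ax": 0,"ay": 0,"az": 0,"grip": 0.5}]'

```text
time: 8.2
position: [0.4989, 0.1785, 0.1267]
ee_rot: [-2.389, -2.04, -0.002]
contact_force: [-2.9, -1.2, 9.4]
grip_width: 0.0116
grip_force: 60.3
```

Contact at 9 N, with the underside at about 0.108, so the bar is seated. I'll release gently.

Emit:
drive_tool --targets '[{"x": 0,"y": 0,"z": -0.05,"ax": 0,"ay": 0,"az": 0,"grip": 1.3},{"x": 0,"y": 0,"z": -0.05,"ax": 0,"ay": 0,"az": 0,"grip": 1.8},{"x": 0,"y": 0,"z": -0.05,"ax": 0,"ay": 0,"az": 0,"grip": 3},{"x": 0,"y": 0,"z": -0.05,"ax": 0,"ay": 0,"az": 0,"grip": 4},{"x": 0,"y": 0,"z": -0.05,"ax": 0,"ay": 0,"az": 0,"grip": 4},{"x": 0,"y": 0,"z": -0.5,"ax": 0,"ay": 0,"az": 0,"grip": 4},{"x": 0,"y": 0,"z": -2,"ax": 0,"ay": 0,"az": 0,"grip": 4},{"x": 0,"y": 0,"z": -5,"ax": 0,"ay": 0,"az": 0,"grip": 4},{"x": 0,"y": 0,"z": -8,"ax": 0,"ay": 0,"az": 0,"grip": 3},{"x": 0,"y": 0,"z": -9,"ax": 0,"ay": 0,"az": 0,"grip": 2.5},{"x": 0,"y": 0,"z": -9,"ax": 0,"ay": 0,"az": 0,"grip": 2.2}]'

```text
time: 9.12
position: [0.5003, 0.1792, 0.2185]
ee_rot: [2.388, 2.04, 0.009]
contact_force: [-0.2, -0.1, 0.9]
grip_width: 0.0219
grip_force: 0.0
```

```bash
python3 - <<'E'
from h import *
s=robot.observe();
HL=np.array([.5508,.2865]);
pl=mix(.034,.115);pr=mix(.034,-.115);print(pl,pr)
def pin(side,th,r=.034): # side +1 left
    return mix(.034-r*np.cos(th), side*(.115+r*np.sin(th)))
print(pin(1,1.57),pin(-1,1.77))
yl=MY+np.pi/4  # tool y along mixer (+x,+y)
go(*pin(1,1.55),.22,yl)
e=snap('side');f=snap('top')
o=np.zeros((600,800,3),np.uint8)
for d,x0,y0,wd,ht,q,X in((e,255,215,105,150,4,0),(f,195,235,76,90,5,420)):
    im=cv2.resize(d['color'][y0:y0+ht,x0:x0+wd,::-1],None,fx=q,fy=q,interpolation=2);o[:im.shape[0],X:X+im.shape[1]]=im
cv2.imwrite('pics/p3.png',o)
E
```

```text
[0.55087918 0.28696615] [0.51446307 0.05986735]
[0.5562357  0.32054156] [0.51582963 0.02589482]
t 9.12 xyz cm [14.83  3.25 -0.09] a [ 0.006 -0.002 -0.783]
```

View pics/p3.png

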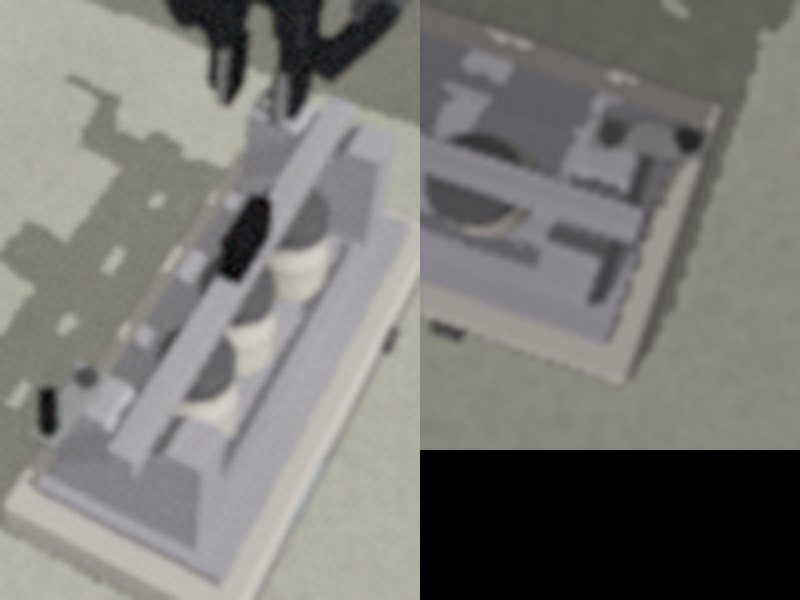

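The bar lies in both slots with its ends protruding: near end at (125,455) and far end at (345,100) in the crop, bottles upright. Now the left latch. I'll cage its pin between the fingers.

Emit:
drive_tool --targets '[{"x": 3,"y": 0.7,"z": 0,"ax": 0,"ay": 0,"az": -0.11,"grip": 2.6},{"x": 6,"y": 1.4,"z": 0,"ax": 0,"ay": 0,"az": -0.22,"grip": 2.6},{"x": 9,"y": 2,"z": 0,"ax": 0,"ay": 0,"az": -0.33,"grip": 2.6},{"x": 12,"y": 2.6,"z": 0,"ax": 0,"ay": 0,"az": -0.44,"grip": 2.6},{"x": 14,"y": 3.1,"z": 0,"ax": 0,"ay": 0,"az": -0.55,"grip": 2.6},{"x": 14.8,"y": 3.25,"z": 0,"ax": 0,"ay": 0,"az": -0.66,"grip": 2.6},{"x": 14.8,"y": 3.25,"z": 0,"ax": 0,"ay": 0,"az": -0.77,"grip": 2.6},{"x": 14.8,"y": 3.25,"z": 0,"ax": 0,"ay": 0,"az": -0.785,"grip": 2.6},{"x": 14.8,"y": 3.25,"z": 0,"ax": 0,"ay": 0,"az": -0.785,"grip": 2.6},{"x": 14.8,"y": 3.25,"z": 0,"ax": 0,"ay": 0,"az": -0.785,"grip": 2.6},{"x": 14.8,"y": 3.25,"z": 0,"ax": 0,"ay": 0,"az": -0.785,"grip": 2.6}]'

```text
time: 10.13
position: [0.5533, 0.319, 0.2151]
ee_rot: [-1.431, -2.797, 0.001]
contact_force: [-0.0, -0.2, -0.6]
grip_width: 0.0261
grip_force: 0.0
```

```bash
python3 - <<'E'
from h import *
def pin(side,th,r=.034): return mix(.034-r*np.cos(th), side*(.115+r*np.sin(th)))
yl=MY+np.pi/4
for th in (1.57,1.25,.95,.65,.35,.1,-.15,-.4): go(*pin(1,th),.137,yl)
E
```

```text
t 10.13 xyz cm [-0.04  0.34  7.81] a [-0.001  0.    -0.001]
t 10.13 xyz cm [ 0.59 -0.54  7.81] a [-0.001  0.    -0.001]
t 10.13 xyz cm [ 0.9  -1.51  7.81] a [-0.001  0.    -0.001]
t 10.13 xyz cm [ 0.91 -2.53  7.81] a [-0.001  0.    -0.001]
t 10.13 xyz cm [ 0.63 -3.5   7.81] a [-0.001  0.    -0.001]
t 10.13 xyz cm [ 0.18 -4.22  7.81] a [-0.001  0.    -0.001]
t 10.13 xyz cm [-0.44 -4.8   7.81] a [-0.001  0.    -0.001]
t 10.13 xyz cm [-1.18 -5.22  7.81] a [-0.001  0.    -0.001]
```

Emit:
drive_tool --targets '[{"x": -0.05,"y": 0.35,"z": 2.5,"ax": 0,"ay": 0,"az": 0,"grip": 2.6},{"x": -0.05,"y": 0.35,"z": 4.5,"ax": 0,"ay": 0,"az": 0,"grip": 2.6},{"x": -0.05,"y": 0.35,"z": 6.5,"ax": 0,"ay": 0,"az": 0,"grip": 2.6},{"x": -0.05,"y": 0.35,"z": 7.7,"ax": 0,"ay": 0,"az": 0,"grip": 2.6},{"x": -0.05,"y": 0.35,"z": 7.7,"ax": 0,"ay": 0,"az": 0,"grip": 2.6},{"x": -0.05,"y": 0.35,"z": 7.7,"ax": 0,"ay": 0,"az": 0,"grip": 2.6}]'

```text
time: 10.63
position: [0.5566, 0.3211, 0.1386]
ee_rot: [-1.428, -2.798, 0.001]
contact_force: [1.3, 0.5, 0.3]
grip_width: 0.0263
grip_force: 0.0
```

```bash
python3 - <<'E'
from h import *
def pin(side,th,r=.034): return mix(.034-r*np.cos(th), side*(.115+r*np.sin(th)))
yl=MY+np.pi/4
for th in (1.57,1.25,.95,.65,.35,.1,0): go(*(pin(1,th)-.008*np.array([np.cos(yl),np.sin(yl)])),.137,yl)
E
```

```text
t 10.63 xyz cm [-0.02 -0.86  0.16] a [-0.001  0.     0.001]
t 10.63 xyz cm [ 0.61 -1.74  0.16] a [-0.001  0.     0.001]
t 10.63 xyz cm [ 0.93 -2.71  0.16] a [-0.001  0.     0.001]
t 10.63 xyz cm [ 0.94 -3.72  0.16] a [-0.001  0.     0.001]
t 10.63 xyz cm [ 0.66 -4.7   0.16] a [-0.001  0.     0.001]
t 10.63 xyz cm [ 0.21 -5.42  0.16] a [-0.001  0.     0.001]
t 10.63 xyz cm [-0.02 -5.67  0.16] a [-0.001  0.     0.001]
```

Emit:
drive_tool --targets '[{"x": 0,"y": -0.5,"z": 0,"ax": 0,"ay": 0,"az": 0,"grip": 2.6},{"x": 0.3,"y": -1.3,"z": 0,"ax": 0,"ay": 0,"az": 0,"grip": 2.6},{"x": 0.6,"y": -1.8,"z": 0,"ax": 0,"ay": 0,"az": 0,"grip": 2.6},{"x": 0.8,"y": -2.3,"z": 0,"ax": 0,"ay": 0,"az": 0,"grip": 2.6},{"x": 0.95,"y": -2.8,"z": 0,"ax": 0,"ay": 0,"az": 0,"grip": 2.6},{"x": 1,"y": -3.3,"z": 0,"ax": 0,"ay": 0,"az": 0,"grip": 2.6},{"x": 0.95,"y": -3.8,"z": 0,"ax": 0,"ay": 0,"az": 0,"grip": 2.6},{"x": 0.8,"y": -4.3,"z": 0,"ax": 0,"ay": 0,"az": 0,"grip": 2.6},{"x": 0.65,"y": -4.75,"z": 0,"ax": 0,"ay": 0,"az": 0,"grip": 2.6},{"x": 0.4,"y": -5.15,"z": 0,"ax": 0,"ay": 0,"az": 0,"grip": 2.6},{"x": 0.2,"y": -5.45,"z": 0,"ax": 0,"ay": 0,"az": 0,"grip": 2.6},{"x": 0,"y": -5.7,"z": 0,"ax": 0,"ay": 0,"az": 0,"grip": 2.6}]'

```text
time: 11.63
position: [0.5106, 0.2872, 0.1386]
ee_rot: [1.427, 2.798, -0.0]
contact_force: [0.4, -0.1, -0.2]
grip_width: 0.0258
grip_force: 0.0
```

Emit:
drive_tool --targets '[{"x": -0.1,"y": -0.1,"z": 0,"ax": 0,"ay": 0,"az": 0,"grip": 2.6},{"x": -0.2,"y": -0.15,"z": 0,"ax": 0,"ay": 0,"az": 0,"grip": 2.6},{"x": -0.2,"y": -0.15,"z": 0,"ax": 0,"ay": 0,"az": 0,"grip": 2.6}]'

```text
time: 11.88
position: [0.5108, 0.2851, 0.1386]
ee_rot: [1.427, 2.799, 0.0]
contact_force: [0.9, -0.9, 1.0]
grip_width: 0.0261
grip_force: 0.0
```

```bash
python3 - <<'E'
from h import *
def pin(side,th,r=.034): return mix(.034-r*np.cos(th), side*(.115+r*np.sin(th)))
yl=MY+np.pi/4
print(robot.observe()['contact_force'],robot.observe()['torque'])
go(*(pin(1,0)-.008*np.array([np.cos(yl),np.sin(yl)])),.137,yl)
E
```

```text
[ 0.90423167 -0.94189096  0.97514788] [ 0.04086757 -0.02203801 -0.01530914]
t 11.88 xyz cm [0.21 0.15 0.16] a [0.    0.    0.001]
```

Emit:
drive_tool --targets '[{"x": -0.1,"y": -0.1,"z": 0,"ax": 0,"ay": 0,"az": 0,"grip": 2.6},{"x": -0.2,"y": -0.2,"z": 0,"ax": 0,"ay": 0,"az": 0,"grip": 2.6},{"x": -0.3,"y": -0.3,"z": 0,"ax": 0,"ay": 0,"az": 0,"grip": 2.6},{"x": -0.3,"y": -0.3,"z": 0,"ax": 0,"ay": 0,"az": 0,"grip": 2.6}]'

```text
time: 12.22
position: [0.5099, 0.2807, 0.1386]
ee_rot: [1.427, 2.799, -0.0]
contact_force: [0.8, -0.2, 0.4]
grip_width: 0.0262
grip_force: 0.0
```

```bash
python3 - <<'E'
from h import *
e=snap('side');f=snap('top')
cv2.imwrite('pics/p4s.png',e['color'][:,:,::-1]);cv2.imwrite('pics/p4t.png',f['color'][:,:,::-1])
g=e['color'].astype(int).max(2)
# original pin place and closed place
def pin(side,th,r=.034): return mix(.034-r*np.cos(th), side*(.115+r*np.sin(th)))
for th in(1.57,.5,.25,0):
  q=proj('side',[[*pin(1,th),z] for z in(.132,.145,.159)]);print(th,np.round(q).tolist())
print(g[288:336:2,258:306:2])
E
```

```text
1.57 [[267.0, 322.0], [267.0, 318.0], [267.0, 314.0]]
0.5 [[285.0, 321.0], [285.0, 318.0], [285.0, 313.0]]
0.25 [[288.0, 319.0], [289.0, 315.0], [289.0, 311.0]]
0 [[291.0, 316.0], [291.0, 312.0], [291.0, 308.0]]
[[177 179 168 132  89  49  49  47  43  47  37  53  41  31  23  35  50  45
   66 124 127 130  97  29]
 [180 160 135 133 131  93  53  48  47  47  45  39  28  32  26  43  52  52
   81 130 131 130  93  20]
 [169 139 131 130 132 129  86  49  48  46  39  43  38  38  33  44  50  68
  114 131 130 129  92  23]
 [151 131 136 133 137 134 146 111  54  48  50  43  49  45  42  44  48  97
  129 128 127 125  78  24]
 [133 130 127 130 131 142 171 170  93  54  47  46  50  40  36  49  51 103
  131 130 122 116  89  22]
 [128 134 129 134 133 137 161 140 131  86  49  67  99  47  45  55  97 112
  130 114  89 155 134  20]
 [134 133 132 130 133 133 133 131 135 130 122 127 122  43  52  77 150 118
  122  81 130 178 147  39]
 [133 133 133 131 137 133 129 130 131 134 134 135 139  74  48  82 153 117
  114  94 168 179 171  75]
 [134 132 134 133 133 136 132 132 136 130 134 139 146 107  46  83 150 107
  102 
[... 836 characters left out ...]
31 138 119  37  68 149 146 137 135 134 142 172 152 176 177 178 180
  175 135 121 171 179 181]
 [132 130 129 137 120 144 145 131 130 130 126 130 132 169 178 177 181 180
  147 112 150 181 178 176]
 [130 131 131 130 136 148 131 128 128 130 129 128 158 176 180 179 183 170
  122 127 172 179 179 178]
 [136 134 129 138 144 136 129 130 129 129 127 129 142 166 179 182 178 154
  125 154 175 175 178 176]
 [131 130 133 146 143 128 128 134 135 132 135 134 135 142 148 177 169 141
  144 146 145 163 175 178]
 [124 142 165 148 141 137 139 137 141 140 140 141 141 139 136 163 153 140
  141 138 140 141 147 164]
 [135 172 168 154 168 153 143 138 139 138 141 140 140 142 143 151 142 142
  140 141 139 143 139 144]]
```

```bash
python3 - <<'E'
from h import *
s=robot.observe();A=R.from_rotvec(s['ee_rot']);print(A.as_matrix())
for n in('side','top'):
  for y in(-.02,-.013,0,.013,.02):
    print(n,y,[np.round(proj(n,s['position']+A.apply([0,y,z])),1).tolist() for z in(0,-.01,-.03)])
e=cv2.imread('pics/p4s.png');f=cv2.imread('pics/p4t.png')
o=np.zeros((600,800,3),np.uint8)
o[:,:400]=cv2.resize(e[250:350,250:317],(400,600),interpolation=2)
o[:400,400:]=cv2.resize(f[190:270,90:170],(400,400),interpolation=2)
for n,x0,y0,fc,X in(('side',250,250,6,0),('top',90,190,5,400)):
  for y in(-.013,0,.013):
    q=(proj(n,s['position']+A.apply([0,y,0]))-[x0,y0])*fc+[X,0];cv2.circle(o,tuple(np.int32(q).tolist()),3,(0,0,255),-1)
cv2.imwrite('pics/p4.png',o)
E
```

```text
[[-5.87505006e-01  8.09220530e-01  4.42692457e-05]
 [ 8.09220531e-01  5.87505006e-01  1.12003104e-05]
 [-1.69448823e-05  4.24038209e-05 -9.99999999e-01]]
side -0.02 [[306.0, 308.2], [306.2, 305.3], [306.7, 299.2]]
side -0.013 [[302.7, 309.1], [302.9, 306.1], [303.2, 300.0]]
side 0 [[296.4, 310.6], [296.6, 307.6], [296.8, 301.5]]
side 0.013 [[290.1, 312.1], [290.2, 309.1], [290.3, 303.1]]
side 0.02 [[286.7, 312.9], [286.8, 310.0], [286.8, 303.9]]
top -0.02 [[134.4, 253.6], [132.8, 253.1], [129.4, 252.1]]
top -0.013 [[133.2, 250.6], [131.5, 250.1], [128.1, 249.1]]
top 0 [[130.9, 245.2], [129.2, 244.7], [125.8, 243.5]]
top 0.013 [[128.6, 239.9], [126.9, 239.2], [123.4, 237.9]]
top 0.02 [[127.4, 237.0], [125.7, 236.3], [122.2, 234.9]]
```

View pics/p4.png

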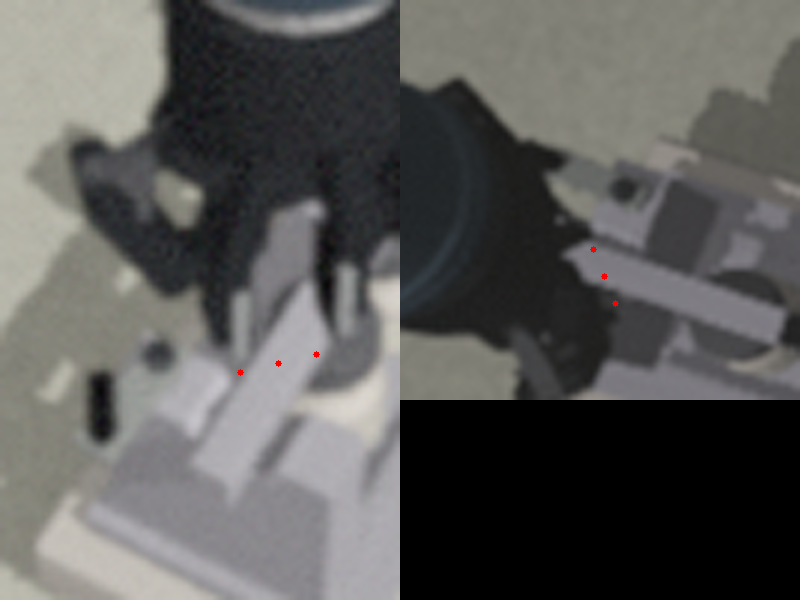

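The red dots are the TCP model. The finger tips in the side view, at about (240,358) in the crop, sit clearly higher than it. The pin is still at px (267,318), so the half-open fingers never caught it. I'll go back, go lower, and lightly grip the pin so that the width confirms it.

Emit:
drive_tool --targets '[{"x": 0,"y": 0,"z": -2.5,"ax": 0,"ay": 0,"az": 0,"grip": 3},{"x": 0,"y": 0,"z": -5,"ax": 0,"ay": 0,"az": 0,"grip": 3},{"x": 0,"y": 0,"z": -5,"ax": 0,"ay": 0,"az": 0,"grip": 3},{"x": 0.5,"y": 3,"z": -5,"ax": 0,"ay": 0,"az": 0,"grip": 3},{"x": 0.5,"y": 6,"z": -5,"ax": 0,"ay": 0,"az": 0,"grip": 3},{"x": 0.5,"y": 6,"z": -5,"ax": 0,"ay": 0,"az": 0,"grip": 3},{"x": 0.5,"y": 6,"z": -5,"ax": 0,"ay": 0,"az": 0,"grip": 3}]'

```text
time: 12.9
position: [0.556, 0.3212, 0.188]
ee_rot: [1.425, 2.799, -0.0]
contact_force: [-0.3, 0.1, -0.3]
grip_width: 0.03
grip_force: 0.0
```

```bash
python3 - <<'E'
from h import *
def pin(side,th,r=.034): return mix(.034-r*np.cos(th), side*(.115+r*np.sin(th)))
go(*pin(1,1.55),.134,MY+np.pi/4)
E
```

```text
t 12.9 xyz cm [-0.02 -0.07  5.4 ] a [-0.     0.     0.003]
```

Emit:
drive_tool --grip_force 20 --targets '[{"x": 0,"y": 0,"z": 2,"ax": 0,"ay": 0,"az": 0,"grip": 3},{"x": 0,"y": 0,"z": 4,"ax": 0,"ay": 0,"az": 0,"grip": 3},{"x": 0,"y": 0,"z": 5.2,"ax": 0,"ay": 0,"az": 0,"grip": 3},{"x": 0,"y": 0,"z": 5.4,"ax": 0,"ay": 0,"az": 0,"grip": 3},{"x": 0,"y": 0,"z": 5.4,"ax": 0,"ay": 0,"az": 0,"grip": 2},{"x": 0,"y": 0,"z": 5.4,"ax": 0,"ay": 0,"az": 0,"grip": 1},{"x": 0,"y": 0,"z": 5.4,"ax": 0,"ay": 0,"az": 0,"grip": 0},{"x": 0,"y": 0,"z": 5.4,"ax": 0,"ay": 0,"az": 0,"grip": 0},{"x": 0,"y": 0,"z": 5.4,"ax": 0,"ay": 0,"az": 0,"grip": 0},{"x": 0,"y": 0,"z": 5.4,"ax": 0,"ay": 0,"az": 0,"grip": 0}]'

```text
time: 13.73
position: [0.5562, 0.321, 0.1355]
ee_rot: [1.426, 2.798, 0.003]
contact_force: [1.7, 2.3, 0.7]
grip_width: 0.0068
grip_force: 20.0
```

```bash
python3 - <<'E'
from h import *
def pin(side,th,r=.034): return mix(.034-r*np.cos(th), side*(.115+r*np.sin(th)))
for th in (1.57,1.3,1.05,.8,.55,.3,.1,0,-.15): go(*pin(1,th),.134,MY+np.pi/4)
print(robot.observe()['grip_width'],robot.observe()['grip_force'])
g=snap('side')['color'].max(2);print(g[306:328:2,256:282:2])
E
```

```text
t 13.73 xyz cm [-0.04 -0.02  0.15] a [ 0.002 -0.     0.002]
t 13.73 xyz cm [ 0.52 -0.75  0.15] a [ 0.002 -0.     0.002]
t 13.73 xyz cm [ 0.84 -1.54  0.14] a [ 0.002 -0.     0.002]
t 13.73 xyz cm [ 0.96 -2.37  0.14] a [ 0.002 -0.     0.002]
t 13.73 xyz cm [ 0.87 -3.22  0.14] a [ 0.002 -0.     0.002]
t 13.73 xyz cm [ 0.57 -4.01  0.14] a [ 0.002 -0.     0.002]
t 13.73 xyz cm [ 0.2  -4.58  0.14] a [ 0.002 -0.     0.002]
t 13.73 xyz cm [-0.03 -4.83  0.14] a [ 0.002 -0.     0.002]
t 13.73 xyz cm [-0.42 -5.16  0.14] a [ 0.002 -0.     0.002]
0.006771865641704549 20.019116699695587
[[ 51  42  51  45  58 110  62  76 102  65  83 124 143]
 [124  60  51  56 106 110  59  87 149  92  64 102 153]
 [130  68  44  84 151 103  71  79 153  87  63 105 160]
 [134  85  49  83 148  93  44  69 148  87  95 148 170]
 [147 133  57  79 154 101  15  76 152 123 144 164 176]
 [143 160  76  78 148 100  27  78 155 158 166 178 183]
 [135 134 124 127 153 114  36 111 148 159 165 179 183]
 [130 132 132 134 113  60  33 132 158 146 141 152 172]
 [133 135 133 133 115  44  44 138 150 139 136 140 145]
 [133 135 130 128 138 118 122 153 134 133 129 128 129]
 [134 137 133 135 127 135 151 136 132 128 128 129 132]]
```

Width 6.8 mm at 20 N, which is the usual ~3 mm under-reading on a 10 mm pin, so the pin is gripped. Now I'll swing it along the arc.

Emit:
drive_tool --targets '[{"x": 0.2,"y": -0.3,"z": 0,"ax": 0,"ay": 0,"az": 0,"grip": 0},{"x": 0.5,"y": -0.75,"z": 0,"ax": 0,"ay": 0,"az": 0,"grip": 0},{"x": 0.7,"y": -1.15,"z": 0,"ax": 0,"ay": 0,"az": 0,"grip": 0},{"x": 0.85,"y": -1.55,"z": 0,"ax": 0,"ay": 0,"az": 0,"grip": 0},{"x": 0.93,"y": -1.95,"z": 0,"ax": 0,"ay": 0,"az": 0,"grip": 0},{"x": 0.96,"y": -2.4,"z": 0,"ax": 0,"ay": 0,"az": 0,"grip": 0},{"x": 0.93,"y": -2.8,"z": 0,"ax": 0,"ay": 0,"az": 0,"grip": 0},{"x": 0.87,"y": -3.2,"z": 0,"ax": 0,"ay": 0,"az": 0,"grip": 0},{"x": 0.75,"y": -3.6,"z": 0,"ax": 0,"ay": 0,"az": 0,"grip": 0},{"x": 0.57,"y": -4,"z": 0,"ax": 0,"ay": 0,"az": 0,"grip": 0},{"x": 0.35,"y": -4.35,"z": 0,"ax": 0,"ay": 0,"az": 0,"grip": 0},{"x": 0.2,"y": -4.6,"z": 0,"ax": 0,"ay": 0,"az": 0,"grip": 0}]'

```text
time: 14.78
position: [0.518, 0.2932, 0.135]
ee_rot: [1.428, 2.796, -0.0]
contact_force: [2.4, 0.4, 4.3]
grip_width: 0.0068
grip_force: 21.5
```

Emit:
drive_tool --targets '[{"x": -0.12,"y": -0.15,"z": 0,"ax": 0,"ay": 0,"az": 0,"grip": 0},{"x": -0.25,"y": -0.25,"z": 0,"ax": 0,"ay": 0,"az": 0,"grip": 0},{"x": -0.32,"y": -0.32,"z": 0,"ax": 0,"ay": 0,"az": 0,"grip": 0},{"x": -0.32,"y": -0.32,"z": 0,"ax": 0,"ay": 0,"az": 0,"grip": 0}]'

```text
time: 15.12
position: [0.5176, 0.2909, 0.135]
ee_rot: [1.426, 2.797, 0.003]
contact_force: [5.1, 2.4, 4.2]
grip_width: 0.0069
grip_force: 21.4
```

```bash
python3 - <<'E'
from h import *
def pin(side,th,r=.034): return mix(.034-r*np.cos(th), side*(.115+r*np.sin(th)))
for th in (.1,0,-.15): go(*pin(1,th),.134,MY+np.pi/4)
E
```

```text
t 15.12 xyz cm [0.36 0.32 0.1 ] a [0.002 0.    0.001]
t 15.12 xyz cm [0.13 0.06 0.1 ] a [0.002 0.    0.001]
t 15.12 xyz cm [-0.25 -0.27  0.1 ] a [0.002 0.    0.001]
```

The pin is still held and is at angle ~0 against its stop, with reaction force rising. I'll release and go up.

Emit:
drive_tool --targets '[{"x": 0.1,"y": 0.1,"z": 0,"ax": 0,"ay": 0,"az": 0,"grip": 1},{"x": 0.1,"y": 0.1,"z": 0,"ax": 0,"ay": 0,"az": 0,"grip": 2},{"x": 0.1,"y": 0.1,"z": 0,"ax": 0,"ay": 0,"az": 0,"grip": 3},{"x": 0.1,"y": 0.1,"z": 0,"ax": 0,"ay": 0,"az": 0,"grip": 3},{"x": 0.1,"y": 0.1,"z": -2,"ax": 0,"ay": 0,"az": 0,"grip": 3},{"x": 0.1,"y": 0.1,"z": -4.5,"ax": 0,"ay": 0,"az": 0,"grip": 3},{"x": 0.1,"y": 0.1,"z": -7,"ax": 0,"ay": 0,"az": 0,"grip": 3},{"x": 0.1,"y": 0.1,"z": -9,"ax": 0,"ay": 0,"az": 0,"grip": 3},{"x": 0.1,"y": 0.1,"z": -9,"ax": 0,"ay": 0,"az": 0,"grip": 3}]'

```text
time: 15.87
position: [0.5183, 0.2927, 0.2284]
ee_rot: [1.426, 2.797, 0.007]
contact_force: [1.0, 0.6, 1.1]
grip_width: 0.03
grip_force: 0.0
```

```bash
python3 - <<'E'
from h import *
def pin(side,th,r=.034): return mix(.034-r*np.cos(th), side*(.115+r*np.sin(th)))
go(.516,.0252,.22,MY-np.pi/4)
g=snap('side')['color'].max(2);print(g[300:326:2,256:300:2])
E
```

```text
t 15.87 xyz cm [-21.51 -15.9    0.75] a [ 0.004 -0.004  1.572]
[[132 129 131 132 131 133 132 133 130 135 133 134 133 132 143 147 135 167
  155 125  86 126]
 [131 130 129 129 130 132 132 132 129 131 134 138 130 140 143 135 125 134
  131 116  95 166]
 [132 132 126 131 131 130 128 133 131 132 130 130 135 143 137 126 127 124
  122 104 151 175]
 [132 131 133 129 132 128 129 131 127 118 116 120 143 144 127 126 125  94
   89 129 175 177]
 [133 132 132 133 129 128 128 132 130  94  86  82 119 130 127 125 122  46
   26 147 178 179]
 [130 127 159 143 134 129 130 130 141 103  88  96 105 115 122 134 120  42
   27 152 175 178]
 [128 152 177 153 132 129 143 156 144 118 124 142 151 130 106 109  98  31
   23 150 178 179]
 [143 169 174 135 132 130 155 178 178 148 131 138 145 146 128 114  94  26
   32 144 178 182]
 [139 167 147 129 130 132 134 148 165 175 176 171 140 135 147 141 116  43
   29 133 176 174]
 [128 128 130 132 133 134 135 138 140 150 166 178 176 182 145 138 145 110
  100 153 169 165]
 [130 133 132 129 132 131 131 134 135 137 141 146 168 194 161 158 150 137
  149 174 164 118]
 [129 131 129 132 129 133 136 137 136 135 135 134 141 170 149 172 175 173
  176 172 136 121]
 [131 128 129 130 133 133 132 125 128 128 127 128 129 132 165 174 178 178
  180 146 111 148]]
```

The left pin is now at px (291,312), matching the closed prediction. Now the right latch.

Emit:
drive_tool --targets '[{"x": -2,"y": -1.5,"z": 0,"ax": 0,"ay": 0,"az": 0.11,"grip": 3},{"x": -4,"y": -3,"z": 0,"ax": 0,"ay": 0,"az": 0.22,"grip": 3},{"x": -6,"y": -4.5,"z": 0,"ax": 0,"ay": 0,"az": 0.33,"grip": 3},{"x": -8,"y": -6,"z": 0,"ax": 0,"ay": 0,"az": 0.44,"grip": 3},{"x": -10,"y": -7.4,"z": 0,"ax": 0,"ay": 0,"az": 0.55,"grip": 3},{"x": -12,"y": -8.9,"z": 0,"ax": 0,"ay": 0,"az": 0.66,"grip": 3},{"x": -14,"y": -10.3,"z": 0,"ax": 0,"ay": 0,"az": 0.77,"grip": 3},{"x": -16,"y": -11.8,"z": 0,"ax": 0,"ay": 0,"az": 0.88,"grip": 3},{"x": -18,"y": -13.3,"z": 0,"ax": 0,"ay": 0,"az": 0.99,"grip": 3},{"x": -19.5,"y": -14.5,"z": 0,"ax": 0,"ay": 0,"az": 1.1,"grip": 3},{"x": -20.8,"y": -15.4,"z": 0,"ax": 0,"ay": 0,"az": 1.21,"grip": 3},{"x": -21.5,"y": -15.9,"z": 0,"ax": 0,"ay": 0,"az": 1.32,"grip": 3}]'

```text
time: 16.92
position: [0.5127, 0.0219, 0.2234]
ee_rot: [-2.849, -1.325, 0.005]
contact_force: [-0.3, -0.2, 0.3]
grip_width: 0.03
grip_force: 0.0
```

Emit:
drive_tool --targets '[{"x": 0,"y": 0,"z": 0,"ax": 0,"ay": 0,"az": 0.11,"grip": 3},{"x": 0,"y": 0,"z": 0,"ax": 0,"ay": 0,"az": 0.22,"grip": 3},{"x": 0,"y": 0,"z": 0,"ax": 0,"ay": 0,"az": 0.25,"grip": 3},{"x": 0,"y": 0,"z": 0,"ax": 0,"ay": 0,"az": 0.25,"grip": 3},{"x": 0,"y": 0,"z": 0,"ax": 0,"ay": 0,"az": 0.25,"grip": 3},{"x": 0,"y": 0,"z": 0,"ax": 0,"ay": 0,"az": 0.25,"grip": 3}]'

```text
time: 17.42
position: [0.5136, 0.0245, 0.2239]
ee_rot: [-2.987, -0.974, 0.002]
contact_force: [-0.9, -0.6, -0.6]
grip_width: 0.0298
grip_force: 0.0
```

```bash
python3 - <<'E'
from h import *
go(.516,.0252,.134,MY-np.pi/4)
E
```

```text
t 17.42 xyz cm [0.24 0.09 8.99] a [-0.001  0.001  0.004]
```

Emit:
drive_tool --targets '[{"x": 0.25,"y": 0.1,"z": 0,"ax": 0,"ay": 0,"az": 0,"grip": 3},{"x": 0.25,"y": 0.1,"z": 2.5,"ax": 0,"ay": 0,"az": 0,"grip": 3},{"x": 0.25,"y": 0.1,"z": 5,"ax": 0,"ay": 0,"az": 0,"grip": 3},{"x": 0.25,"y": 0.1,"z": 7.5,"ax": 0,"ay": 0,"az": 0,"grip": 3},{"x": 0.25,"y": 0.1,"z": 8.8,"ax": 0,"ay": 0,"az": 0,"grip": 3},{"x": 0.25,"y": 0.1,"z": 8.8,"ax": 0,"ay": 0,"az": 0,"grip": 2},{"x": 0.25,"y": 0.1,"z": 8.8,"ax": 0,"ay": 0,"az": 0,"grip": 1},{"x": 0.25,"y": 0.1,"z": 8.8,"ax": 0,"ay": 0,"az": 0,"grip": 0},{"x": 0.25,"y": 0.1,"z": 8.8,"ax": 0,"ay": 0,"az": 0,"grip": 0},{"x": 0.25,"y": 0.1,"z": 8.8,"ax": 0,"ay": 0,"az": 0,"grip": 0},{"x": 0.25,"y": 0.1,"z": 8.8,"ax": 0,"ay": 0,"az": 0,"grip": 0}]'

```text
time: 18.33
position: [0.5176, 0.0253, 0.1374]
ee_rot: [2.987, 0.972, 0.003]
contact_force: [0.2, 0.4, 2.0]
grip_width: 0.0001
grip_force: 1.0
```

```bash
python3 - <<'E'
from h import *
def pin(side,th,r=.034): return mix(.034-r*np.cos(th), side*(.115+r*np.sin(th)))
for th in (1.77,1.57,1.3,1.05,.8,.55,.3,.1,0,-.1): go(*pin(-1,th),.134,MY-np.pi/4)
print(robot.observe()['grip_width'],robot.observe()['grip_force'])
E
```

```text
t 18.33 xyz cm [-0.1  -0.15  0.34] a [ 0.001 -0.002  0.003]
t 18.33 xyz cm [-0.63 -0.58  0.34] a [ 0.001 -0.002  0.003]
t 18.33 xyz cm [-1.18 -1.31  0.34] a [ 0.001 -0.002  0.003]
t 18.33 xyz cm [-1.5  -2.1   0.33] a [ 0.001 -0.002  0.003]
t 18.33 xyz cm [-1.62 -2.94  0.33] a [ 0.001 -0.002  0.003]
t 18.33 xyz cm [-1.52 -3.78  0.33] a [ 0.001 -0.002  0.003]
t 18.33 xyz cm [-1.22 -4.57  0.33] a [ 0.001 -0.002  0.003]
t 18.33 xyz cm [-0.84 -5.14  0.33] a [ 0.001 -0.002  0.003]
t 18.33 xyz cm [-0.61 -5.39  0.33] a [ 0.001 -0.002  0.003]
t 18.33 xyz cm [-0.36 -5.62  0.33] a [ 0.001 -0.002  0.003]
5.137761277461699e-05 0.9804128017276525
```

Width 0, so the pin was missed. I'll lift and re-measure it.

Emit:
drive_tool --targets '[{"x": 0,"y": 0,"z": -2.5,"ax": 0,"ay": 0,"az": 0,"grip": 0},{"x": 0,"y": 0,"z": -5.5,"ax": 0,"ay": 0,"az": 0,"grip": 0},{"x": 0,"y": 0,"z": -9,"ax": 0,"ay": 0,"az": 0,"grip": 1},{"x": 0,"y": 0,"z": -11,"ax": 0,"ay": 0,"az": 0,"grip": 2},{"x": 0,"y": 0,"z": -11,"ax": 0,"ay": 0,"az": 0,"grip": 3},{"x": 0,"y": 0,"z": -11,"ax": 0,"ay": 0,"az": 0,"grip": 3}]'

```text
time: 18.83
position: [0.5176, 0.0255, 0.2477]
ee_rot: [-2.987, -0.972, -0.005]
contact_force: [0.6, 0.4, -0.5]
grip_width: 0.03
grip_force: 0.0
```

```bash
python3 - <<'E'
from h import *
for n,(x0,x1,y0,y1) in (('side',(312,350,212,256)),('top',(222,262,248,276))):
    g=snap(n,f'pics/r_{n}.png')['color'].max(2);print(n,x0,y0);print(g[y0:y1:2,x0:x1:2])
def pin(side,th,r=.034): return mix(.034-r*np.cos(th), side*(.115+r*np.sin(th)))
for th in(2.3,2,1.77,1.57,1.2,.8,.4,0):
  print(th,*[np.round(proj(n,[[*pin(-1,th),z] for z in(.132,.159)])).tolist() for n in('side','top')])
E
```

```text
side 312 212
[[124 122 124 124 121 122 125 125 121 122 122 121 123 121 121 123 121 119
  121]
 [120 121 125 123 123 122 120 123 123 124 124 123 121 125 125 126 119 116
  120]
 [120 122 127 125 124 120 120 125 123 122 123 121 123 125 122 123 123 121
  120]
 [124 121 125 122 122 121 120 119 115 122 122 123 123 122 122 118 120 119
  122]
 [125 125 123 122 122 126 122  89  54 106 124 125 123 121 121 123 123 120
  117]
 [123 123 123 125 124 124 124  66  26 104 122 122 124 123 122 123 121 120
  120]
 [123 122 127 125 122 122 123  53  36 106 123 126 125 122 121 122 122 120
  117]
 [126 121 123 124 122 127 119  52  37 112 125 122 123 122 122 124 122 125
  125]
 [157 140 128 127 125 123 115  44  55 120 120 121 122 123 121 123 122 124
  122]
 [175 175 158 132 125 123 123  93 106 133 119 127 122 122 121 124 124 120
  122]
 [174 174 176 172 171 159 138 142 144 126 123 122 120 122 124 122 125 123
  124]
 [176 176 177 174 178 163 143 145 145 129 128 126 126 123 128 125 122 121
  125]
 [178 174 175 173 173 141 120 137 161 171 156 135 129 125 122 121 122 123
  123]
 [173 175 178 174 140  89  76 105 
[... 1756 characters left out ...]
9  93  95  95  95  81  50  49  56  52  96 151
  147 148]
 [ 58  77  98  97  97  62  67  98  97  97  94  68  49  49  56  54 136 148
  149 148]]
2.3 [[320.0, 228.0], [320.0, 220.0]] [[247.0, 254.0], [246.0, 253.0]]
2 [[324.0, 228.0], [325.0, 220.0]] [[248.0, 259.0], [248.0, 258.0]]
1.77 [[327.0, 229.0], [328.0, 220.0]] [[248.0, 262.0], [247.0, 261.0]]
1.57 [[330.0, 229.0], [331.0, 221.0]] [[248.0, 266.0], [247.0, 265.0]]
1.2 [[334.0, 232.0], [335.0, 223.0]] [[245.0, 271.0], [244.0, 270.0]]
0.8 [[337.0, 235.0], [338.0, 227.0]] [[240.0, 275.0], [239.0, 274.0]]
0.4 [[338.0, 239.0], [339.0, 231.0]] [[233.0, 276.0], [232.0, 276.0]]
0 [[337.0, 243.0], [338.0, 235.0]] [[227.0, 276.0], [226.0, 275.0]]
```

The pin hasn't moved: side px (327,225), angle 1.77, position as modelled. So the fingers were simply too high at 0.137, whereas 0.1355 just caught the left pin. I'll go down to 0.131.

```bash
python3 - <<'E'
from h import *
go(.5158,.0257,.131,MY-np.pi/4)
E
```

```text
t 18.93 xyz cm [-1.000e-02 -4.000e-02  1.149e+01] a [-0.001  0.001  0.003]
```

Emit:
drive_tool --grip_force 25 --targets '[{"x": 0,"y": 0,"z": 3,"ax": 0,"ay": 0,"az": 0,"grip": 3},{"x": 0,"y": 0,"z": 6,"ax": 0,"ay": 0,"az": 0,"grip": 3},{"x": 0,"y": 0,"z": 8.5,"ax": 0,"ay": 0,"az": 0,"grip": 3},{"x": 0,"y": 0,"z": 10.5,"ax": 0,"ay": 0,"az": 0,"grip": 3},{"x": 0,"y": 0,"z": 11.3,"ax": 0,"ay": 0,"az": 0,"grip": 3},{"x": 0,"y": 0,"z": 11.5,"ax": 0,"ay": 0,"az": 0,"grip": 3},{"x": 0,"y": 0,"z": 11.5,"ax": 0,"ay": 0,"az": 0,"grip": 2},{"x": 0,"y": 0,"z": 11.5,"ax": 0,"ay": 0,"az": 0,"grip": 1},{"x": 0,"y": 0,"z": 11.5,"ax": 0,"ay": 0,"az": 0,"grip": 0},{"x": 0,"y": 0,"z": 11.5,"ax": 0,"ay": 0,"az": 0,"grip": 0},{"x": 0,"y": 0,"z": 11.5,"ax": 0,"ay": 0,"az": 0,"grip": 0},{"x": 0,"y": 0,"z": 11.5,"ax": 0,"ay": 0,"az": 0,"grip": 0}]'

```text
time: 19.93
position: [0.5176, 0.0252, 0.1324]
ee_rot: [2.987, 0.972, 0.003]
contact_force: [-0.2, 0.2, 2.7]
grip_width: 0.0073
grip_force: 24.7
```

```bash
python3 - <<'E'
from h import *
def pin(side,th,r=.034): return mix(.034-r*np.cos(th), side*(.115+r*np.sin(th)))
for th in (1.77,1.57,1.3,1.05,.8,.55,.3,.1,0,-.1): go(*pin(-1,th),.131,MY-np.pi/4)
E
```

```text
t 19.93 xyz cm [-0.1  -0.16  0.14] a [ 0.001 -0.002  0.002]
t 19.93 xyz cm [-0.63 -0.59  0.13] a [ 0.001 -0.002  0.002]
t 19.93 xyz cm [-1.18 -1.32  0.13] a [ 0.001 -0.002  0.002]
t 19.93 xyz cm [-1.5  -2.1   0.13] a [ 0.001 -0.002  0.002]
t 19.93 xyz cm [-1.62 -2.94  0.13] a [ 0.001 -0.002  0.002]
t 19.93 xyz cm [-1.52 -3.79  0.13] a [ 0.001 -0.002  0.002]
t 19.93 xyz cm [-1.22 -4.58  0.13] a [ 0.001 -0.002  0.002]
t 19.93 xyz cm [-0.84 -5.14  0.13] a [ 0.001 -0.002  0.002]
t 19.93 xyz cm [-0.61 -5.4   0.13] a [ 0.001 -0.002  0.002]
t 19.93 xyz cm [-0.36 -5.62  0.13] a [ 0.001 -0.002  0.002]
```

Width 7.3 mm at 25 N, so the pin is gripped. Swinging it closed.

Emit:
drive_tool --targets '[{"x": -0.3,"y": -0.25,"z": 0,"ax": 0,"ay": 0,"az": 0,"grip": 0},{"x": -0.6,"y": -0.55,"z": 0,"ax": 0,"ay": 0,"az": 0,"grip": 0},{"x": -0.9,"y": -0.9,"z": 0,"ax": 0,"ay": 0,"az": 0,"grip": 0},{"x": -1.15,"y": -1.3,"z": 0,"ax": 0,"ay": 0,"az": 0,"grip": 0},{"x": -1.33,"y": -1.7,"z": 0,"ax": 0,"ay": 0,"az": 0,"grip": 0},{"x": -1.47,"y": -2.1,"z": 0,"ax": 0,"ay": 0,"az": 0,"grip": 0},{"x": -1.57,"y": -2.5,"z": 0,"ax": 0,"ay": 0,"az": 0,"grip": 0},{"x": -1.6,"y": -2.9,"z": 0,"ax": 0,"ay": 0,"az": 0,"grip": 0},{"x": -1.57,"y": -3.35,"z": 0,"ax": 0,"ay": 0,"az": 0,"grip": 0},{"x": -1.5,"y": -3.75,"z": 0,"ax": 0,"ay": 0,"az": 0,"grip": 0},{"x": -1.37,"y": -4.15,"z": 0,"ax": 0,"ay": 0,"az": 0,"grip": 0},{"x": -1.2,"y": -4.55,"z": 0,"ax": 0,"ay": 0,"az": 0,"grip": 0}]'

```text
time: 20.93
position: [0.4801, 0.0547, 0.1318]
ee_rot: [2.988, 0.971, 0.0]
contact_force: [1.3, -4.8, 4.6]
grip_width: 0.0078
grip_force: 26.0
```

Emit:
drive_tool --targets '[{"x": 0.2,"y": -0.3,"z": 0,"ax": 0,"ay": 0,"az": 0,"grip": 0},{"x": 0.37,"y": -0.55,"z": 0,"ax": 0,"ay": 0,"az": 0,"grip": 0},{"x": 0.6,"y": -0.8,"z": 0,"ax": 0,"ay": 0,"az": 0,"grip": 0},{"x": 0.8,"y": -1,"z": 0,"ax": 0,"ay": 0,"az": 0,"grip": 0},{"x": 0.85,"y": -1.05,"z": 0,"ax": 0,"ay": 0,"az": 0,"grip": 0},{"x": 0.85,"y": -1.05,"z": 0,"ax": 0,"ay": 0,"az": 0,"grip": 0}]'

```text
time: 21.43
position: [0.4813, 0.0651, 0.1317]
ee_rot: [2.985, 0.967, -0.001]
contact_force: [3.1, -10.6, 4.8]
grip_width: 0.0069
grip_force: 26.1
```

```bash
python3 - <<'E'
from h import *
def pin(side,th,r=.034): return mix(.034-r*np.cos(th), side*(.115+r*np.sin(th)))
for th in (.1,0,-.1): go(*pin(-1,th),.131,MY-np.pi/4)
E
```

```text
t 21.43 xyz cm [-0.26  0.22  0.07] a [0.004 0.002 0.   ]
t 21.43 xyz cm [-0.03 -0.03  0.07] a [0.004 0.002 0.   ]
t 21.43 xyz cm [ 0.22 -0.26  0.07] a [0.004 0.002 0.   ]
```

The pin is exactly at the closed position, with 11 N against the stop. I'll release and retreat upward.

Emit:
drive_tool --targets '[{"x": -0.1,"y": 0.1,"z": 0,"ax": 0,"ay": 0,"az": 0,"grip": 1},{"x": -0.1,"y": 0.1,"z": 0,"ax": 0,"ay": 0,"az": 0,"grip": 2},{"x": -0.1,"y": 0.1,"z": 0,"ax": 0,"ay": 0,"az": 0,"grip": 3},{"x": -0.1,"y": 0.1,"z": 0,"ax": 0,"ay": 0,"az": 0,"grip": 3},{"x": -0.1,"y": 0.1,"z": -2,"ax": 0,"ay": 0,"az": 0,"grip": 3},{"x": -0.1,"y": 0.1,"z": -4.5,"ax": 0,"ay": 0,"az": 0,"grip": 3},{"x": -0.1,"y": 0.1,"z": -7,"ax": 0,"ay": 0,"az": 0,"grip": 3},{"x": -0.1,"y": 0.1,"z": -10,"ax": 0,"ay": 0,"az": 0,"grip": 3},{"x": -0.1,"y": 0.1,"z": -13,"ax": 0,"ay": 0,"az": 0,"grip": 3},{"x": -0.1,"y": 0.1,"z": -15,"ax": 0,"ay": 0,"az": 0,"grip": 3},{"x": -0.1,"y": 0.1,"z": -15,"ax": 0,"ay": 0,"az": 0,"grip": 3},{"x": -0.1,"y": 0.1,"z": -15,"ax": 0,"ay": 0,"az": 0,"grip": 3}]'

```text
time: 22.43
position: [0.4808, 0.0679, 0.282]
ee_rot: [-2.986, -0.973, -0.002]
contact_force: [-1.0, -0.3, -0.7]
grip_width: 0.0304
grip_force: 0.0
```

```bash
python3 - <<'E'
from h import *
g=snap('side','pics/end.png')['color'].max(2)
print(g[230:252:2,328:348:2]);print(g[304:322:2,282:300:2])
# grip block of the bar: dark centroid vs prediction
m=(g[260:300,295:330]<50);ys,xs=np.nonzero(m);print(xs.mean()+295,ys.mean()+260,m.sum())
print([np.round(proj('side',[*mix(0,y),z]),1).tolist() for y,z in((0,.138),(-.02,.138),(.02,.138),(.14,.115),(-.14,.115))])
print(robot.observe()['position'])
E
```

```text
[[125 119 122 123 122 122 126 123 122 119]
 [155 136 124 122 121 122 124 122 125 124]
 [173 171 158 139 107  61  98 126 126 123]
 [176 172 173 173 127  23  90 124 123 125]
 [138 164 172 172 110  28 142 158 134 121]
 [118 112 126 153  93  33 145 168 170 164]
 [138 134 108 100  46  52 150 173 167 172]
 [130 122 132 122  96  80 151 167 171 170]
 [170 153 123 137 126 138 161 154 143 165]
 [149 129 157 166 166 167 153 116 146 170]
 [118 143 165 167 169 160 116 126 166 167]]
[[135 130 120 119 119 119  97 140 168]
 [135 120 121 119  91  86 119 165 167]
 [122 117 116 114  49  23 139 169 168]
 [106 117 125 114  40  24 142 168 171]
 [120  99 107  93  34  16 140 170 167]
 [141 120 113  85  33  25 137 170 171]
 [126 141 132 110  42  25 119 165 164]
 [173 134 130 137 107  96 143 162 154]
 [188 155 148 145 131 143 164 156 111]]
315.6906474820144 274.32374100719426 139
[[316.2, 274.3], [320.1, 268.1], [312.2, 280.7], [284.8, 330.6], [340.3, 241.3]]
[0.48012378 0.06770771 0.28099267]
```

Both pins are at their closed positions, (338,238) and (291,312). The bar's grip is within 1 px of the seated prediction, so I'm handing in.

```bash
python3 -c "
from h import *
print(robot.sign_off())"
```

```text
the job is handed in; nothing more can be done
None
```

The bar is seated in both slots, both latches are closed over it, and the job is handed in at about 22 s of the 61 s; camera checks before hand-in matched the expected positions, but no verdict was returned.

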